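# Reset the ratchet of the notebook stand and set its writing slope

## Robot

A 7-joint arm with a two-finger parallel gripper is mounted at the origin on a cart in front of the work surface, level with it; the furniture and walls round the work are solid. World frame = base frame: x ahead of the robot, y to its left, z up, the work surface at z = 0. Lengths are in m, angles in rad, forces in N, time in s.
With the tool pointing down it reaches from about 0.4 to 0.85 m from the base axis. Payload 4.5 kg.
Tool frame: the origin (TCP) lies midway between the tips of the shut fingers; the grasp point (between the pads) lies 19 mm behind it; z points along the fingers, y is the line along which they close (so a half turn about z gives the same grasp; the last joint's range is limited). The gripper opens to 88 mm and grips with 3 to 60 N. Pads are 18 mm wide; open, the fingers measure 123 mm over their backs; the gripper's body (75 mm by 187 mm) begins 45 mm behind the grasp point.
Start: joints at [1.239, 0.689, -0.195, 1.565, 0.157, 0.902, -0.215], TCP at [0.224, -0.584, 0.214] pointing down, gripper open.
Joint ranges: [-3.01, 3.01], [-0.46, 2.08], [-1.47, 1.51], [0.13, 2.56], [-1, 4.14], [0.04, 2.09], [-2.66, 2.66]. Speed limits (rad/s): [2.57, 2.57, 3.14, 3.14, 3.14, 3.14, 3.14].

## Interface

Orientations are given as a unit quaternion [x, y, z, w].
In Python, from plant import get_state, viewer, workorder gives the robot as it stands. The module is installed in compiled form; this text tells all that it offers.
- The arm moves only by the tool step_arm, never from a script. Its argument "motion" is a list of rows, each an object of numbers: "wx", "wy", "wz": the turn, a rotation vector about the tool's x, y, z each as a share of 180 degrees, from -1 to 1; "dx", "dy", "dz": the shift along the tool's x, y, z each as a share of 8 cm, from -1 to 1; "claw": the finger opening in mm, from 0 to 88.1. A call has 1 to 8 rows; each row is the pose to reach, as a shift and turn from the pose commanded when the call began, along the tool's axes at that moment, turning the shorter way round; what a row does not reach only later rows make up. A row lasts 1/10 s, in which the tool goes at most 50 mm and 8.59 degrees, less where a joint would pass 70% of its speed; a pose out of reach is approached as far as the arm can. A call with a number of a shift or a turn outside -1 to 1 is refused whole. A call with a gripper value outside its range is refused whole. The fingers move at their own pace and stop on an object; "force" is the grip in N (left out, the last holds). Time passes only in rows, so rows that repeat a pose let the fingers close. It gives the time, the measured TCP pose, the force, the opening and the grip force at its end, in the units of the state.
- get_state(): the state, without advancing time (a new reading comes with each control period).
- viewer.snapshot(name): name is "scene" or "side" or "wrist"; returns (picture, depth): 420x560x3 uint8, red, green, blue; 420x560 float32, m along the optical axis (not along the pixel's ray), 0 where there is no reading.
- viewer.calibration(name): a dict with "vfov" (degrees; the focal length in pixels is half the picture's height over the tangent of half this angle, whatever the lens; pixels are square), "cx", "cy" (the principal point, pixels), "extrinsics" (4x4, takes a point from camera to world coordinates). Camera axes: x right, y down, z forward; pixel columns grow to the right and rows downward; lengths in m; the calibration is good to about 2 mm. A picture is of the moment at which its call begins: read the wrist's pose just before it. calibration takes no time and is no camera call; for the wrist camera it gives the pose at the moment of the call.
- workorder.finish_job(): hands the job in; it is judged then, once.
The state is a dict: "clock": time; "q": joint angles; "qd": joint speeds; "joint_torque": joint torques, N m; "tool_pos": TCP position; "eef_rot": TCP orientation; "contact_force": force on the tool from outside, world axes, zero at the start; "moment": the same for the moment, N m; "opening": opening from 0.0 (shut) to 1.0 (fully open); "finger_force": force on a finger pad.
Only numpy, scipy, OpenCV 4.12 (cv2) and the standard library are available. Lean on these libraries where they do the work, as an engineer would, in place of code of your own. Each camera call takes 0.05 s, during which the arm holds its last target. There are 200 camera calls.

## Task

The notebook stand on the bench is propped too steep to write on, and its ratchet only lets it go up. Lift the board by its rail through the remaining notches and past the top until the pawl snaps back clear of the teeth, bring it all the way down flat by hand so that the pawl snaps in again, then raise it to the second notch from the bottom, let its weight down onto the pawl and let go. Work gently: never let the board fall, force it down against the pawl or the rests, or push it hard against the top stop.

Things in the scene. Friction and masses are not known exactly. Their poses are not given: they have to be found in the camera images.
- hinge (a point): Middle of the notebook stand's hinge line, 45 mm above the bench, at the edge nearest the robot. x points level across the stand to its far side, y along the hinge line, z up. The stand is a flat white frame, 205 x 250 mm, fixed to the bench; on it tilts a grey board, 168 x 236 x 8 mm, with a closed exercise book clipped to it.
- rail (a point): Middle of the lift rail: a round steel bar, 10 mm thick, 110 mm long, held at both ends, parallel to the hinge line, 225 mm from it in the board's middle plane, 40 mm clear of the board's far edge. With the board flat it is 45 mm above the bench. x points along the board away from the hinge, z out of its upper face.
- board (a joint): Tilt of the board in rad: 0 flat on its two rubber rests, growing as the far edge rises. Unless held or propped it falls; at the rail it weighs 1.5 to 4 N.
- pawl (a joint): Swing of the steel pawl on the board's left edge in rad: 0 engaged, up to 0.17 while riding over a tooth, 0.60 thrown out clear of the teeth. A sprung detent roller holds it at either end; it flips at about 0.30. Once thrown out it stays out until a cam on the stand pushes it in again over the last 13 degrees before flat.
- quadrant: Upright toothed steel quadrant on the stand's left (+y) edge, 130 mm from the middle; origin on the hinge line. Tilt at which the board rests in its five notches, lowest first: about 14, 25, 36, 47, 58 degrees (the pawl clicks in 1 degree above that); pawl thrown out: about 69; rigid top stop: about 73. Clamped differently on each stand: all shift together, up to 4.3 degrees either way.

How it is judged:
By the outcome, as a careful person would: the job done as asked, in the order asked, and still so for the second after the job is handed in, with the robot touching nothing.
It also fails if it takes over 64 s, if anything falls off the work surface, if the arm or the gripper's body presses on something with over 40 N, if the wrist force passes 120 N, or if a joint passes its speed limit or range.

## Working session

There is one attempt and no reset: what is moved stays moved. The work goes in short steps, Python scripts to look and compute and a tool call to move; the robot and the scene stay as the last step left them, time stands still between calls to the robot, and variables do not carry over. Pictures are saved under pics/ and viewed, at most 10 in all, crops included, and the job is handed in when it is done.

Besides the shell and the picture viewer there is one more tool, called after "Call:" as name(argument=value, ...), one argument or row to a line, values as JSON. step_arm: Moves the arm, as the interface text tells. Shift numbers are shares of 8 cm and turn numbers shares of 180 degrees, none past 1 either way. Its arguments: {"type":"object","properties":{"motion":{"type":"array","items":{"type":"object","properties":{"wx":{"type":"number","minimum":-1,"maximum":1},"wy":{"type":"number","minimum":-1,"maximum":1},"wz":{"type":"number","minimum":-1,"maximum":1},"dx":{"type":"number","minimum":-1,"maximum":1},"dy":{"type":"number","minimum":-1,"maximum":1},"dz":{"type":"number","minimum":-1,"maximum":1},"claw":{"type":"number"}}}},"force":{"type":"number"}},"required":["motion"]}

```bash
mkdir -p pics
cat > h.py <<'E'
import numpy as np, cv2
from plant import get_state, viewer, workorder
from scipy.spatial.transform import Rotation as R
def snap(n,f):
    c=viewer.calibration(n); p,d=viewer.snapshot(n)
    cv2.imwrite(f'pics/{f}.png',p[:,:,::-1]); np.savez(f'pics/{f}.npz',p=p,d=d,T=c['extrinsics'],v=c['vfov'],cx=c['cx'],cy=c['cy'])
def pts(f,uv,dep=None):
    z=np.load(f'pics/{f}.npz'); fl=210/np.tan(np.radians(z['v'])/2); o=[]
    for u,v in uv:
        w=z['d'][int(v)-1:int(v)+2,int(u)-1:int(u)+2]; w=w[w>0]; D=np.median(w) if dep is None else dep
        o.append((z['T']@[(u-z['cx'])/fl*D,(v-z['cy'])/fl*D,D,1])[:3])
    return np.array(o)
E
python3 - <<'E'
from h import *
snap('scene','a');snap('side','b')
a=cv2.imread('pics/a.png');b=cv2.imread('pics/b.png')
for n in 'ab':
    z=np.load(f'pics/{n}.npz');print(z['T'].round(3),z['v'],z['cx'],z['cy'])
print(get_state())
E
```

```text
[[-0.684 -0.377  0.624 -0.025]
 [-0.729  0.372 -0.574  0.474]
 [-0.016 -0.848 -0.53   0.532]
 [ 0.     0.     0.     1.   ]] 51.88212930606889 281.7263000895129 209.82050022079406
[[-1.     0.004  0.007  0.51 ]
 [-0.002  0.649 -0.76   0.628]
 [-0.007 -0.76  -0.649  0.643]
 [ 0.     0.     0.     1.   ]] 51.471071289883206 279.382851520016 210.42998229355308
{'clock': 0.1, 'q': array([ 1.23880617,  0.68986208, -0.19452159,  1.56620815,  0.15731399,
        0.90249561, -0.21511871]), 'qd': array([ 0.0019617 , -0.00270345, -0.00059842, -0.0044054 , -0.00138444,
        0.00024774, -0.00019279]), 'joint_torque': array([-3.59672442e-03, -5.28495777e+01, -1.27163328e+00, -1.53836721e+01,
       -5.25897334e-02,  2.01078692e-03,  5.28772955e-05]), 'tool_pos': array([ 0.22329986, -0.58312179,  0.21342253]), 'eef_rot': array([ 9.83315182e-01,  1.81908297e-01, -2.06050128e-04, -7.63323561e-04]), 'contact_force': array([0.26186424, 0.41297084, 0.85698572]), 'moment': array([ 0.00328789, -0.00451596,  0.01784963]), 'finger_force': 0.0, 'opening': 0.999992596424382}
```

View pics/a.png

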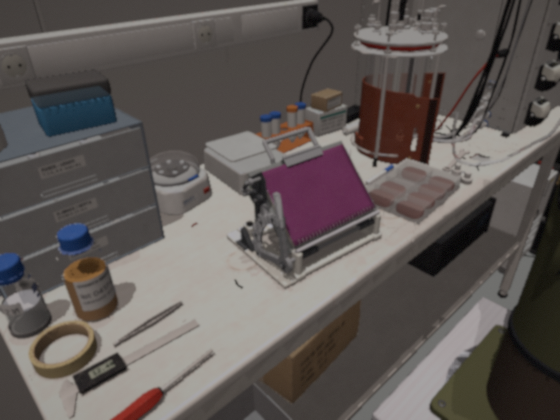

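View pics/b.png

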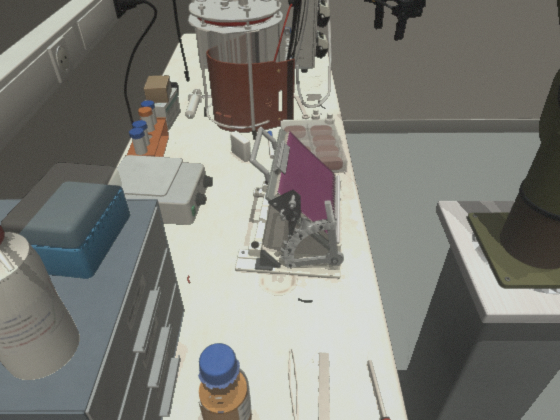

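The scene view shows the stand with a magenta book at about (315,195), the rail at about (290,140) and the quadrant on the left at (265,220). The side view shows the rail at (262,145) and the quadrant at (300,230). I'll enlarge both and fit the geometry.

Run:
```python
from h import *
a=cv2.imread('pics/a.png')[110:290,215:395];b=cv2.imread('pics/b.png')[110:290,210:370]
f=lambda i:cv2.resize(i,None,fx=3.3,fy=3.3,interpolation=cv2.INTER_CUBIC)
cv2.imwrite('pics/c.png',f(a)); cv2.imwrite('pics/d.png',f(b))
# book plane by colour
for n in 'ab':
    z=np.load(f'pics/{n}.npz');p=z['p'].astype(int)
    m=(p[...,0]-p[...,1]>50)&(p[...,2]-p[...,1]>20)
    m=cv2.erode(m.astype(np.uint8),np.ones((5,5)))
    v,u=np.nonzero(m)
    P=pts(n,list(zip(u,v)))
    k=(P[:,2]<.4)&(P[:,0]<.8)&(P[:,1]<.3);P=P[k];c=np.median(P,0);
    for _ in range(3):
        q=P-P.mean(0); N=np.linalg.svd(q,full_matrices=False)[2][2]; r=q@N; P=P[abs(r)<2.5*r.std()+1e-4]
    N*=np.sign(N[2]);print(n,len(P),P.mean(0).round(4),N.round(4),'tilt',np.degrees(np.arccos(N[2])).round(2),'yaw',np.degrees(np.arctan2(-N[1],-N[0])).round(2),r.std())
```

```text
Traceback (most recent call last):
IndexError: too many indices for array: array is 1-dimensional, but 2 were indexed
```

View pics/c.png

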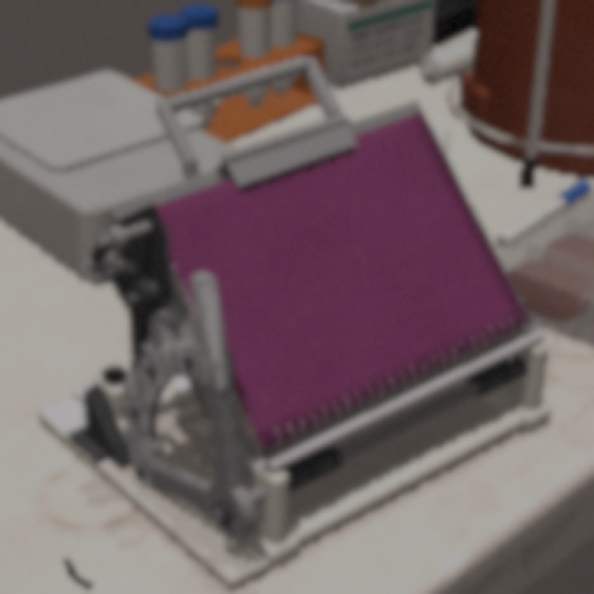

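View pics/d.png

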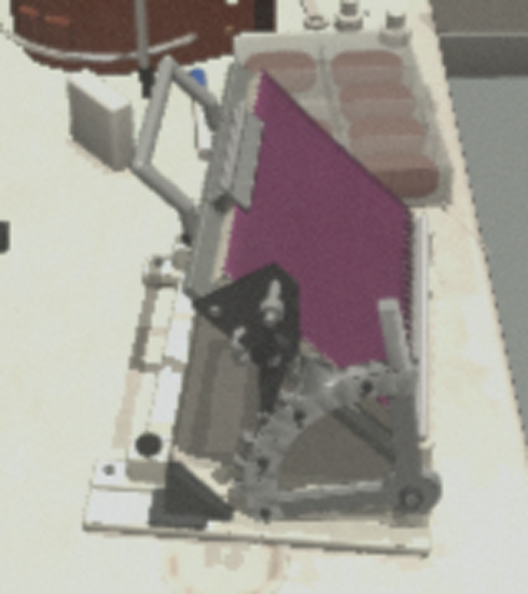

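The crops show the rail running from about (265,142) to (308,128) in the scene picture, and from (252,159) to (261.5,130) in the side picture. The hinge-side bar of the stand is at the right. Next I fit the book plane and triangulate the rail.

Run:
```python
from h import *
for n in 'ab':
    z=np.load(f'pics/{n}.npz');hsv=cv2.cvtColor(z['p'],cv2.COLOR_RGB2HSV)
    m=(hsv[...,0]>145)&(hsv[...,0]<170)&(hsv[...,1]>90)
    k,l,s,_=cv2.connectedComponentsWithStats(m.astype(np.uint8));i=1+np.argmax(s[1:,4])
    m=cv2.erode((l==i).astype(np.uint8),np.ones((5,5)))
    v,u=np.nonzero(m);print(s[i],len(v),(z['d'][v,u]>0).sum())
    ok=z['d'][v,u]>0;P=pts(n,list(zip(u[ok],v[ok])))
    for _ in range(4):
        q=P-P.mean(0); N=np.linalg.svd(q,full_matrices=False)[2][2]; r=q@N; P=P[abs(r)<2.5*r.std()+1e-4]
    N*=np.sign(N[2]);print(n,len(P),P.mean(0).round(4),N.round(4),'tilt',np.degrees(np.arccos(N[2])).round(2),'yaw',np.degrees(np.arctan2(-N[1],-N[0])).round(2),r.std())
def ray(n,u,v):
    z=np.load(f'pics/{n}.npz');o=z['T'][:3,3];return o,(lambda p:p/np.linalg.norm(p))(pts(n,[(u,v)],1.)[0]-o)
def tri(A,B):
    o,d=ray('a',*A);p,e=ray('b',*B);s=np.linalg.lstsq(np.c_[d,-e],p-o,rcond=None)[0];x,y=o+s[0]*d,p+s[1]*e
    return (x+y)/2,np.linalg.norm(x-y)
print('left',tri((265.5,142),(252.4,159)),'right',tri((308,128.5),(261.5,130)))
# stand base corners, left near & pivot
g=lambda x,y,o:(x/3.3+o[0],y/3.3+o[1])
A=(215,110);B=(210,110)
print('base near-left',tri(g(233,583,A),g(428,550,B)),'far-left',tri(g(43,415,A),g(86,522,B)))
print('rail depth a',pts('a',[(275,138.8),(285,135.6),(295,132.4)]),'b',pts('b',[(255,150),(257,145),(259,138)]))
```

```text
[ 262  145  111  100 6084] 5189 5173
a 5106 [ 0.4553 -0.065   0.1207] [-0.6994  0.0741  0.7109] tilt 44.7 yaw -6.05 0.0004996014868408331
[ 279  133   53   87 2202] 494 493
b 491 [ 0.4503 -0.0866  0.1198] [-0.7013  0.0739  0.7091] tilt 44.84 yaw -6.02 0.00041606163007650314
left (array([ 0.5629381 , -0.02809103,  0.20384444]), np.float64(0.0009561207053877379)) right (array([ 0.54995793, -0.1314106 ,  0.20475621]), np.float64(0.001487096927371813))
base near-left (array([0.40041253, 0.07702236, 0.00577594]), np.float64(0.0009064969985591507)) far-left (array([0.60034847, 0.05396459, 0.00459279]), np.float64(0.00017958925400816017))
rail depth a [[ 0.55868296 -0.04869488  0.20506934]
 [ 0.55668433 -0.07355467  0.20501326]
 [ 0.55374692 -0.09833633  0.20544902]] b [[ 0.55918352 -0.05261807  0.20775918]
 [ 0.55622915 -0.06996074  0.20763354]
 [ 0.55354164 -0.09665603  0.20660013]]
```

Run:
```python
from h import *
H=np.full((16,22),-1.)
for n in 'ab':
    z=np.load(f'pics/{n}.npz');d=z['d'];v,u=np.nonzero(d>0);fl=210/np.tan(np.radians(z['v'])/2);D=d[v,u]
    P=np.c_[(u-z['cx'])/fl*D,(v-z['cy'])/fl*D,D,D*0+1]@z['T'].T
    i=((P[:,0]-.2)//.05).astype(int);j=((P[:,1]+.8)//.05).astype(int)
    k=(i>=0)&(i<16)&(j>=0)&(j<22);np.maximum.at(H,(i[k],j[k]),P[k,2])
print('cols y:',[f'{-80+5*j}' for j in range(22)])
for r in range(16):print(f'x{.2+.05*r:.2f}',' '.join('%4d'%round(h*100) for h in H[r]))
s=get_state();M=R.from_quat(s['eef_rot']).as_matrix();print(M.round(3),s['tool_pos'])
for t in [(.30,-.45,.3),(.5565,-.079,.185)]: print(M.T@(np.array(t)-s['tool_pos'])/.08)
```

```text
cols y: ['-80', '-75', '-70', '-65', '-60', '-55', '-50', '-45', '-40', '-35', '-30', '-25', '-20', '-15', '-10', '-5', '0', '5', '10', '15', '20', '25']
x0.20 -100 -100 -100   32   32   34   35 -100 -100 -100 -100 -100 -100 -100 -100 -100 -100 -100 -100 -100 -100 -100
x0.25 -100 -100   31   32   32 -100 -100 -100 -100 -100 -100 -100 -100 -100 -100 -100 -100 -100 -100 -100 -100 -100
x0.30    1    1    0    0    0    0    0    0    0    3    4    0    0    0    0    0    0    0    0    0    0    0
x0.35    1    1    1    1    2    3    4    4    4    4    4    0    8    8    7    7    7    6    0    0    0    2
x0.40   40   40    1    4    3    3    4    4    4    4    4    0   13   13   12   12   11   18    0    0    1    1
x0.45   39   40    1   14   12   20    4    4    4    4    4  -55   18   18   18   16   19   19    1    0    1    1
x0.50   22   19    0   34   39   39   33    4    4    4    4  -37   18   21   19   19   19   18    0    0    1    1
x0.55   19   20    1   38   39   41   41   35    0    6    0    0    4   21   21   21    5    5    0    0    0    0
x0.60    0   20   
[... 396 characters left out ...]
   8    8    8   10   12   12    9   34   34   34
x0.80   37    1    3    8   13   35   35   12   12   12   12    8    8    8    8   11   12   12   10   21   34   34
x0.85    0    4    4    3   13   36   36   12   12   12   12    8   37   37    8 -100   11   11 -100   26   26   37
x0.90 -100    3 -100 -100 -100   39   39   39   39   39   39   39   39   39   39   39   39   39   39   39   39   39
x0.95   36   37   37   38   29   29   39   39   40   40   41   43   44   45   43   43   43   43   44   44   45   45
[[ 0.934  0.358 -0.001]
 [ 0.358 -0.934  0.001]
 [-0.    -0.002 -1.   ]] [ 0.22329986 -0.58312179  0.21342253]
[ 1.49046078 -1.21260939 -1.08049851]
[ 6.14375045 -4.39389938  0.36142408]
```

```bash
cat >> h.py <<'E'
import json,os
YAW=np.radians(-6.05); XS=np.array([np.cos(YAW),np.sin(YAW),0]); YS=np.array([-XS[1],XS[0],0]); Z=np.array([0,0,1.])
HINGE=np.array([.398,-.062,.045])
def orient(a,yaw=0):
    a=np.radians(a); M=np.c_[YS,XS*np.cos(a)+Z*np.sin(a),XS*np.sin(a)-Z*np.cos(a)]
    return R.from_euler('z',yaw,degrees=True)*R.from_matrix(M)
def rail(t,hinge=HINGE,r=.225):
    t=np.radians(t); return hinge+r*(np.cos(t)*XS+np.sin(t)*Z)
def cmd():
    if os.path.exists('cmd.json'): c=json.load(open('cmd.json')); return np.array(c[0]),R.from_quat(c[1])
    s=get_state(); return np.array(s['tool_pos']),R.from_quat(s['eef_rot'])
def plan(calls,nd=3):
    "calls: list of lists of (tcp, Rotation); prints rows, records the end as commanded"
    for rows in calls:
        p,q=cmd(); out=[]
        for t,o in rows:
            d=np.round(q.inv().apply(np.array(t)-p)/.08,nd); w=np.round((q.inv()*o).as_rotvec()/np.pi,nd)
            out.append({k:float(x) for k,x in zip(['dx','dy','dz','wx','wy','wz'],[*d,*w]) if x})
        print(json.dumps(out), 'MAX',max(abs(v) for r in out for v in r.values()))
        p2=p+q.apply(d*.08); q2=q*R.from_rotvec(w*np.pi)
        json.dump([p2.tolist(),q2.as_quat().tolist()],open('cmd.json','w'))
E
python3 - <<'E'
from h import *
p0,q0=cmd(); o=orient(10)
pre=rail(44.9)-o.apply([0,0,-.019])-o.apply([0,0,.06]); print(pre,rail(44.9))
W=[((.245,-.52,.28),q0),((.275,-.455,.33),q0),((.31,-.39,.33),q0),((.36,-.325,.33),orient(10,-45)),((.42,-.26,.32),orient(10,-30)),((.48,-.20,.30),orient(10,-12)),((.53,-.13,.28),o),(pre,o)]
W=[(np.array(p),q) for p,q in W]; prev=p0;calls=[]
for p,q in W: calls.append([(p,q)]*3)
plan(calls,2)
E
```

```text
[ 0.54940886 -0.07804731  0.24419822] [ 0.55648878 -0.07879769  0.2038211 ]
[{"dx": 0.54, "dy": -0.64, "dz": -0.83}, {"dx": 0.54, "dy": -0.64, "dz": -0.83}, {"dx": 0.54, "dy": -0.64, "dz": -0.83}] MAX 0.83
[{"dx": 0.64, "dy": -0.63, "dz": -0.63}, {"dx": 0.64, "dy": -0.63, "dz": -0.63}, {"dx": 0.64, "dy": -0.63, "dz": -0.63}] MAX 0.64
[{"dx": 0.7, "dy": -0.6, "dz": 0.01}, {"dx": 0.7, "dy": -0.6, "dz": 0.01}, {"dx": 0.7, "dy": -0.6, "dz": 0.01}] MAX 0.7
[{"dx": 0.87, "dy": -0.53, "wx": -0.06, "wy": 0.01, "wz": -0.1}, {"dx": 0.87, "dy": -0.53, "wx": -0.06, "wy": 0.01, "wz": -0.1}, {"dx": 0.87, "dy": -0.53, "wx": -0.06, "wy": 0.01, "wz": -0.1}] MAX 0.87
[{"dx": 1.1, "dy": -0.18, "dz": 0.09, "wy": 0.01, "wz": -0.08}, {"dx": 1.1, "dy": -0.18, "dz": 0.09, "wy": 0.01, "wz": -0.08}, {"dx": 1.1, "dy": -0.18, "dz": 0.09, "wy": 0.01, "wz": -0.08}] MAX 1.1
[{"dx": 1.05, "dy": 0.11, "dz": 0.26, "wy": 0.02, "wz": -0.1}, {"dx": 1.05, "dy": 0.11, "dz": 0.26, "wy": 0.02, "wz": -0.1}, {"dx": 1.05, "dy": 0.11, "dz": 0.26, "wy": 0.02, "wz": -0.1}] MAX 1.05
[{"dx": 1.03, "dy": 0.27, "dz": 0.29, "wy": 0.02, "wz": -0.07}, {"dx": 1.03, "dy": 0.27, "dz": 0.29, "wy": 0.02, "wz": -0.07}, {"dx": 1.03, "dy": 0.27, "dz": 0.29, "wy": 0.02, "wz": -0.07}] MAX 1.03
[{"dx": 0.66, "dy": 0.1, "dz": 0.48}, {"dx": 0.66, "dy": 0.1, "dz": 0.48}, {"dx": 0.66, "dy": 0.1, "dz": 0.48}] MAX 0.66
```

Call:
step_arm(
  motion=[
    {"dx": 0.54, "dy": -0.64, "dz": -0.83, "claw": 26},
    {"dx": 0.54, "dy": -0.64, "dz": -0.83, "claw": 26},
    {"dx": 0.54, "dy": -0.64, "dz": -0.83, "claw": 26},
  ],
  force=20,
)

```text
$.motion[0]: bad value
```

Call:
step_arm(
  motion=[
    {"dx": 0.64, "dy": -0.63, "dz": -0.63, "claw": 26},
    {"dx": 0.64, "dy": -0.63, "dz": -0.63, "claw": 26},
    {"dx": 0.64, "dy": -0.63, "dz": -0.63, "claw": 26},
  ],
)

```text
$.motion[0]: bad value
```

Call:
step_arm(
  motion=[
    {"dx": 0.7, "dy": -0.6, "dz": 0.01, "claw": 26},
    {"dx": 0.7, "dy": -0.6, "dz": 0.01, "claw": 26},
    {"dx": 0.7, "dy": -0.6, "dz": 0.01, "claw": 26},
  ],
)

```text
$.motion[0]: bad value
```

Call:
step_arm(
  motion=[
    {"dx": 0.87, "dy": -0.53, "wx": -0.06, "wy": 0.01, "wz": -0.1, "claw": 26},
    {"dx": 0.87, "dy": -0.53, "wx": -0.06, "wy": 0.01, "wz": -0.1, "claw": 26},
    {"dx": 0.87, "dy": -0.53, "wx": -0.06, "wy": 0.01, "wz": -0.1, "claw": 26},
    {"dx": 0.87, "dy": -0.53, "wx": -0.06, "wy": 0.01, "wz": -0.1, "claw": 26},
  ],
)

```text
$.motion[0]: bad value
```

Call:
step_arm(
  motion=[
    {"wx": 0, "wy": 0, "wz": 0, "dx": 0.54, "dy": -0.64, "dz": -0.83, "claw": 26},
    {"wx": 0, "wy": 0, "wz": 0, "dx": 0.54, "dy": -0.64, "dz": -0.83, "claw": 26},
    {"wx": 0, "wy": 0, "wz": 0, "dx": 0.54, "dy": -0.64, "dz": -0.83, "claw": 26},
  ],
  force=20,
)

```text
clock: 0.4
tool_pos: [0.2498, -0.5182, 0.2844]
eef_rot: [0.983, 0.185, 0.002, 0.002]
contact_force: [0.5, -0.1, 0.1]
opening: 0.752
finger_force: 0.0
```

All seven keys are needed in every row. I'll continue with them filled in.

Call:
step_arm(
  motion=[
    {"wx": 0, "wy": 0, "wz": 0, "dx": 0.64, "dy": -0.63, "dz": -0.63, "claw": 26},
    {"wx": 0, "wy": 0, "wz": 0, "dx": 0.64, "dy": -0.63, "dz": -0.63, "claw": 26},
    {"wx": 0, "wy": 0, "wz": 0, "dx": 0.64, "dy": -0.63, "dz": -0.63, "claw": 26},
  ],
)

```text
clock: 0.7
tool_pos: [0.2789, -0.4526, 0.3332]
eef_rot: [0.983, 0.185, 0.002, 0.001]
contact_force: [1.2, -0.4, -0.0]
opening: 0.479
finger_force: 0.0
```

Call:
step_arm(
  motion=[
    {"wx": 0, "wy": 0, "wz": 0, "dx": 0.7, "dy": -0.6, "dz": 0.01, "claw": 26},
    {"wx": 0, "wy": 0, "wz": 0, "dx": 0.7, "dy": -0.6, "dz": 0.01, "claw": 26},
    {"wx": 0, "wy": 0, "wz": 0, "dx": 0.7, "dy": -0.6, "dz": 0.01, "claw": 26},
  ],
)

```text
clock: 1.0
tool_pos: [0.3119, -0.3876, 0.3292]
eef_rot: [0.983, 0.185, 0.0, -0.001]
contact_force: [0.4, -0.7, 0.1]
opening: 0.293
finger_force: 0.0
```

Call:
step_arm(
  motion=[
    {"dx": 0.87, "dy": -0.53, "dz": 0, "wx": -0.06, "wy": 0.01, "wz": -0.1, "claw": 26},
    {"dx": 0.87, "dy": -0.53, "dz": 0, "wx": -0.06, "wy": 0.01, "wz": -0.1, "claw": 26},
    {"dx": 0.87, "dy": -0.53, "dz": 0, "wx": -0.06, "wy": 0.01, "wz": -0.1, "claw": 26},
    {"dx": 0.87, "dy": -0.53, "dz": 0, "wx": -0.06, "wy": 0.01, "wz": -0.1, "claw": 26},
  ],
)

```text
clock: 1.4
tool_pos: [0.3588, -0.3258, 0.3293]
eef_rot: [0.938, 0.333, 0.031, 0.089]
contact_force: [-1.2, -1.5, -0.3]
opening: 0.294
finger_force: 0.0
```

Call:
step_arm(
  motion=[
    {"dx": 1, "dy": -0.18, "dz": 0.09, "wx": 0, "wy": 0.01, "wz": -0.08, "claw": 26},
    {"dx": 1, "dy": -0.18, "dz": 0.09, "wx": 0, "wy": 0.01, "wz": -0.08, "claw": 26},
    {"dx": 1, "dy": -0.18, "dz": 0.09, "wx": 0, "wy": 0.01, "wz": -0.08, "claw": 26},
  ],
)

```text
clock: 1.7
tool_pos: [0.4168, -0.2643, 0.3197]
eef_rot: [0.888, 0.45, 0.036, 0.087]
contact_force: [0.3, -0.1, 0.1]
opening: 0.294
finger_force: 0.0
```

Call:
step_arm(
  motion=[
    {"dx": 1, "dy": 0.11, "dz": 0.26, "wx": 0, "wy": 0.02, "wz": -0.1, "claw": 26},
    {"dx": 1, "dy": 0.11, "dz": 0.26, "wx": 0, "wy": 0.02, "wz": -0.1, "claw": 26},
    {"dx": 1, "dy": 0.11, "dz": 0.26, "wx": 0, "wy": 0.02, "wz": -0.1, "claw": 26},
  ],
)

```text
clock: 2.0
tool_pos: [0.4738, -0.2083, 0.2992]
eef_rot: [0.805, 0.586, 0.05, 0.077]
contact_force: [0.2, 0.0, -0.4]
opening: 0.294
finger_force: 0.0
```

Call:
step_arm(
  motion=[
    {"dx": 1, "dy": 0.27, "dz": 0, "wx": 0, "wy": 0.02, "wz": -0.07, "claw": 26},
    {"dx": 1, "dy": 0.27, "dz": 0, "wx": 0, "wy": 0.02, "wz": -0.07, "claw": 26},
    {"dx": 1, "dy": 0.27, "dz": 0, "wx": 0, "wy": 0.02, "wz": -0.07, "claw": 26},
    {"dx": 1, "dy": 0.27, "dz": 0, "wx": 0, "wy": 0.02, "wz": -0.07, "claw": 26},
  ],
)

```text
clock: 2.4
tool_pos: [0.5163, -0.1422, 0.3029]
eef_rot: [0.737, 0.67, 0.064, 0.064]
contact_force: [-0.7, -0.7, -0.5]
opening: 0.293
finger_force: 0.0
```

```bash
rm cmd.json
python3 - <<'E'
from h import *
o=orient(10); pre=rail(44.9)-o.apply([0,0,-.019])-o.apply([0,0,.06])
print(get_state()['q'].round(2),pre)
plan([[(pre,o)]*3])
snap('scene','e'); i=cv2.imread('pics/e.png')[30:290,180:430];cv2.imwrite('pics/e2.png',cv2.resize(i,None,fx=2.3,fy=2.3))
E
```

```text
[ 0.59  0.42 -0.57  1.88  0.32  0.75 -0.24] [ 0.54940886 -0.07804731  0.24419822]
[{"dx": 0.831, "dy": 0.196, "dz": 0.789, "wx": 0.002, "wy": -0.003, "wz": 0.003}, {"dx": 0.831, "dy": 0.196, "dz": 0.789, "wx": 0.002, "wy": -0.003, "wz": 0.003}, {"dx": 0.831, "dy": 0.196, "dz": 0.789, "wx": 0.002, "wy": -0.003, "wz": 0.003}] MAX 0.831
```

View pics/e2.png

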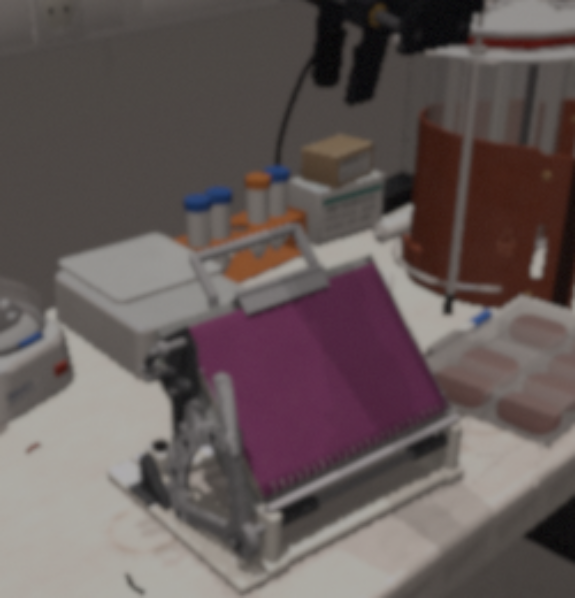

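The gripper's two fingers are at about (345,60) in the crop, above and beyond the stand, and the stand hasn't moved. Next I move over the rail and check with the scene, side and wrist cameras.

Call:
step_arm(
  motion=[
    {"dx": 0.831, "dy": 0.196, "dz": 0.3, "wx": 0.002, "wy": -0.003, "wz": 0.003, "claw": 26},
    {"dx": 0.831, "dy": 0.196, "dz": 0.6, "wx": 0.002, "wy": -0.003, "wz": 0.003, "claw": 26},
    {"dx": 0.831, "dy": 0.196, "dz": 0.789, "wx": 0.002, "wy": -0.003, "wz": 0.003, "claw": 26},
    {"dx": 0.831, "dy": 0.196, "dz": 0.789, "wx": 0.002, "wy": -0.003, "wz": 0.003, "claw": 26},
  ],
)

```text
clock: 2.85
tool_pos: [0.5479, -0.077, 0.2427]
eef_rot: [0.74, 0.667, 0.058, 0.064]
contact_force: [-0.5, 0.0, 0.1]
opening: 0.297
finger_force: 0.0
```

Run:
```python
from h import *
s=get_state();print(s['tool_pos'],cmd()[0])
snap('scene','f');snap('side','g');snap('wrist','w')
f=lambda n,r,c,k:cv2.resize(cv2.imread(f'pics/{n}.png')[r:r+130,c:c+130],(400,400),interpolation=cv2.INTER_CUBIC)
cv2.imwrite('pics/f2.png',np.hstack([f('f',70,220,3),f('g',60,190,3)]))
```

```text
[ 0.54794956 -0.07695009  0.2426757 ] [ 0.5493857  -0.07800971  0.24422656]
```

View pics/f2.png

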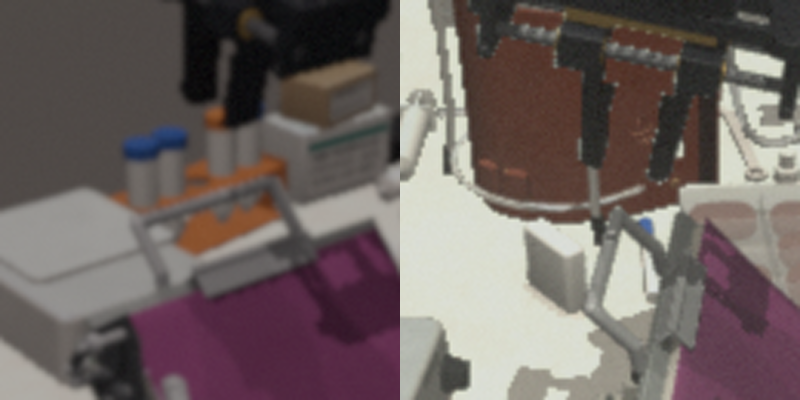

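View pics/w.png

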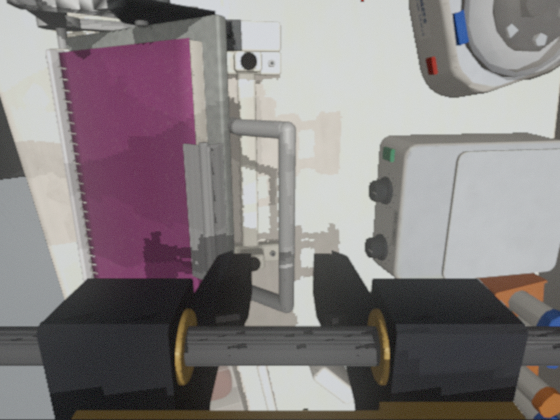

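The wrist view shows the rail as a vertical bar at u≈288, from v≈128 to v≈305, with the fingers on both sides at u≈240 and u≈330. I'll compute the rail midpoint in the tool frame from this view.

Run:
```python
from h import *
s=get_state();M=R.from_quat(s['eef_rot'])
z=np.load('pics/w.npz')
uv=[(288,150),(288,180),(288,210),(288,240),(288,270)]
P=pts('w',uv);print(P.round(4))
D=z['d'][128:300,288]; 
E=np.r_[pts('w',[(287.5,129)],np.median(z['d'][135:145,286:290])),pts('w',[(287,303)],np.median(z['d'][265:290,286:290]))]
print(E.round(4),E.mean(0)); m=E.mean(0)-[0,0,.005];print('tool frame',M.inv().apply(m-s['tool_pos']).round(4), 'dir',np.degrees(np.arctan2(-(E[0]-E[1])[0],(E[0]-E[1])[1])))
for v in (160,200,240):
    r=z['d'][v,270:306];print(v,r.round(3))
```

```text
[[ 0.5636 -0.0364  0.208 ]
 [ 0.5619 -0.0532  0.2079]
 [ 0.5602 -0.071   0.2075]
 [ 0.5584 -0.0896  0.2074]
 [ 0.5565 -0.1091  0.2072]]
[[ 0.5648 -0.0252  0.2061]
 [ 0.553  -0.1285  0.2121]] [ 0.55890565 -0.07687522  0.20907932]
tool frame [0.0011 0.0016 0.0425] dir -6.478698073672269
160 [0.422 0.422 0.421 0.421 0.421 0.422 0.422 0.422 0.212 0.212 0.212 0.211
 0.211 0.21  0.211 0.211 0.21  0.21  0.21  0.211 0.211 0.21  0.21  0.212
 0.214 0.424 0.424 0.428 0.425 0.427 0.426 0.428 0.427 0.428 0.428 0.427]
200 [0.434 0.435 0.435 0.434 0.436 0.435 0.436 0.436 0.22  0.219 0.22  0.219
 0.218 0.217 0.218 0.217 0.217 0.218 0.217 0.217 0.217 0.217 0.218 0.218
 0.221 0.438 0.44  0.438 0.441 0.439 0.442 0.443 0.441 0.44  0.442 0.442]
240 [0.448 0.449 0.449 0.448 0.448 0.451 0.45  0.449 0.228 0.226 0.225 0.225
 0.224 0.224 0.224 0.223 0.224 0.224 0.225 0.225 0.224 0.225 0.226 0.228
 0.227 0.454 0.454 0.454 0.455 0.454 0.456 0.456 0.454 0.457 0.455 0.456]
```

Call:
step_arm(
  motion=[
    {"dx": 0, "dy": 0.01, "dz": 0.25, "wx": 0, "wy": 0, "wz": 0, "claw": 26},
    {"dx": 0, "dy": 0.01, "dz": 0.5, "wx": 0, "wy": 0, "wz": 0, "claw": 26},
    {"dx": 0, "dy": 0.01, "dz": 0.65, "wx": 0, "wy": 0, "wz": 0, "claw": 26},
    {"dx": 0, "dy": 0.01, "dz": 0.75, "wx": 0, "wy": 0, "wz": 0, "claw": 26},
    {"dx": 0, "dy": 0.01, "dz": 0.75, "wx": 0, "wy": 0, "wz": 0, "claw": 18},
    {"dx": 0, "dy": 0.01, "dz": 0.75, "wx": 0, "wy": 0, "wz": 0, "claw": 14},
  ],
)

```text
clock: 3.6
tool_pos: [0.5616, -0.0761, 0.1867]
eef_rot: [0.739, 0.668, 0.061, 0.065]
contact_force: [-0.7, -0.2, -0.9]
opening: 0.164
finger_force: 0.0
```

Call:
step_arm(
  motion=[
    {"dx": 0, "dy": 0, "dz": 0, "wx": 0, "wy": 0, "wz": 0, "claw": 8},
    {"dx": 0, "dy": 0, "dz": 0, "wx": 0, "wy": 0, "wz": 0, "claw": 5},
    {"dx": 0, "dy": 0, "dz": 0, "wx": 0, "wy": 0, "wz": 0, "claw": 5},
    {"dx": 0, "dy": 0, "dz": 0, "wx": 0, "wy": 0, "wz": 0, "claw": 5},
  ],
  force=15,
)

```text
clock: 4.0
tool_pos: [0.5613, -0.0759, 0.1863]
eef_rot: [0.739, 0.668, 0.061, 0.065]
contact_force: [0.4, 0.2, -0.5]
opening: 0.058
finger_force: 0.0
```

Run:
```python
from h import *
s=get_state();print(s['opening'],s['finger_force'],s['contact_force'])
snap('scene','f3');snap('side','g3');snap('wrist','w3')
f=lambda n,r,c:cv2.resize(cv2.imread(f'pics/{n}.png')[r:r+100,c:c+100],(400,400),interpolation=cv2.INTER_CUBIC)
w=cv2.resize(cv2.imread('pics/w3.png')[150:400,150:400],(400,400))
cv2.imwrite('pics/f4.png',cv2.resize(np.hstack([f('f3',90,240),f('g3',95,210)]),(800,400)))
```

```text
0.05802645469285786 0.0 [ 0.3851733   0.21291798 -0.48758901]
```

View pics/f4.png

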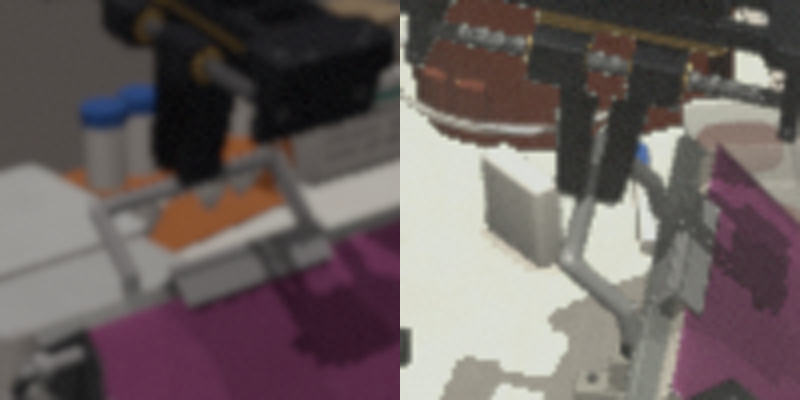

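The scene crop shows fingertips at about (205,180), right at the rail line. The side crop shows the whole rail, (570,255) to (606,140), still visible in front of the fingers. The rail isn't between the pads, so I'll compare projections.

Run:
```python
from h import *
s=get_state();M=R.from_quat(s['eef_rot']);t=s['tool_pos']
def proj(f,p):
    z=np.load(f'pics/{f}.npz');fl=210/np.tan(np.radians(z['v'])/2);c=np.linalg.inv(z['T'])@[*p,1];return (c[:2]/c[2]*fl+[z['cx'],z['cy']]).round(1),c[2].round(3)
for f in('f3','g3'):
    print(f,'tcp',proj(f,t),'grasp',proj(f,t-M.apply([0,0,.019])),'rail',proj(f,[.5575,-.078,.203]))
z=np.load('pics/w3.npz');fl=210/np.tan(np.radians(z['v'])/2)
T=z['T'];Tt=np.eye(4);Tt[:3,:3]=M.as_matrix();Tt[:3,3]=t
print((np.linalg.inv(Tt)@T).round(3))
d=z['d'];v,u=np.nonzero(d>0);D=d[v,u];P=np.c_[(u-z['cx'])/fl*D,(v-z['cy'])/fl*D,D,D*0+1]@(np.linalg.inv(Tt)@T).T
# in tool frame: cells near TCP
k=(abs(P[:,1])<.035)&(P[:,2]>-.06)&(P[:,2]<.03)&(abs(P[:,0])<.07)
for x0 in np.arange(-.06,.07,.01):
    q=P[k&(abs(P[:,0]-x0)<.005)]
    if len(q): print(round(x0,3),len(q),'y',np.percentile(q[:,1],[5,50,95]).round(3),'z',np.percentile(q[:,2],[2,50,98]).round(3))
cv2.imwrite('pics/w4.png',z['p'][120:400,130:430,::-1].repeat(2,0).repeat(2,1))
```

```text
f3 tcp (array([284.4, 143.5]), np.float64(0.864)) grasp (array([285.3, 135.2]), np.float64(0.852)) rail (array([286.4, 135.8]), np.float64(0.854))
g3 tcp (array([255., 153.]), np.float64(0.832)) grasp (array([256.3, 144.7]), np.float64(0.82)) rail (array([256.6, 144.8]), np.float64(0.823))
[[ 0.001 -0.958 -0.288  0.073]
 [ 1.     0.001  0.    -0.   ]
 [ 0.    -0.288  0.958 -0.17 ]
 [ 0.     0.     0.     1.   ]]
-0.06 505 y [-0.014 -0.004  0.005] z [-0.022 -0.019 -0.012]
-0.05 157 y [-0.003  0.001  0.005] z [-0.023 -0.021 -0.018]
-0.03 116 y [-0.003 -0.     0.003] z [-0.022 -0.021 -0.018]
-0.02 243 y [-0.031 -0.     0.002] z [-0.023 -0.021  0.011]
-0.01 326 y [-0.035 -0.     0.002] z [-0.045 -0.021  0.011]
0.0 460 y [-0.035 -0.     0.003] z [-0.049 -0.022  0.011]
0.01 3707 y [-0.015  0.001  0.014] z [-0.059 -0.042 -0.019]
0.02 546 y [-0.035  0.001  0.006] z [-0.023 -0.021  0.011]
0.03 585 y [-0.034  0.001  0.006] z [-0.022 -0.021  0.011]
0.04 626 y [-0.034  0.001  0.006] z [-0.022 -0.021  0.011]
0.05 2101 y [-0.031 -0.011  0.004] z [-0.022 -0.013  0.009]
0.06 88 y [-0.035 -0.034 -0.005] z [-0.016  0.01   0.016]
```

View pics/w4.png

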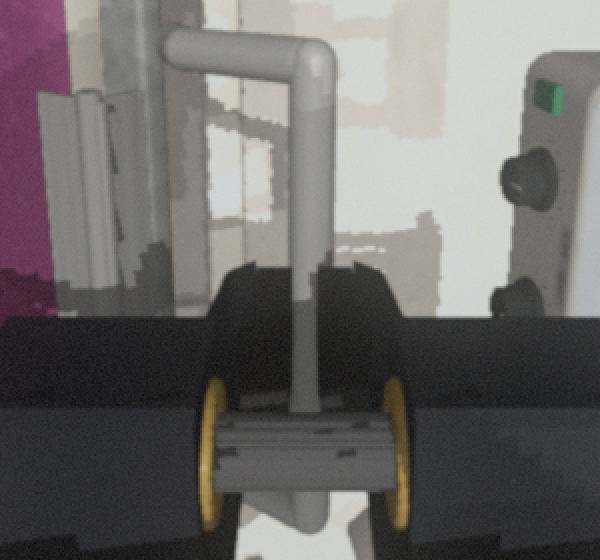

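The rail does run between the fingers, at tool y≈0 and z≈-0.017. The pads just haven't made contact at the 5 mm command, so I'll close further.

Call:
step_arm(
  motion=[
    {"dx": 0, "dy": 0, "dz": 0, "wx": 0, "wy": 0, "wz": 0, "claw": 0},
    {"dx": 0, "dy": 0, "dz": 0, "wx": 0, "wy": 0, "wz": 0, "claw": 0},
    {"dx": 0, "dy": 0, "dz": 0, "wx": 0, "wy": 0, "wz": 0, "claw": 0},
  ],
  force=20,
)

```text
clock: 4.45
tool_pos: [0.5612, -0.0759, 0.186]
eef_rot: [0.739, 0.668, 0.06, 0.065]
contact_force: [0.1, -1.0, 0.4]
opening: 0.007
finger_force: 0.0
```

Run:
```python
from h import *
C=np.array([[0.001,-.958,-.288,.073],[1,.001,0,0],[0,-.288,.958,-.17],[0,0,0,1]])
snap('wrist','w5')
for f in ('w','w3','w5'):
    z=np.load(f'pics/{f}.npz');fl=210/np.tan(np.radians(z['v'])/2);d=z['d']
    for u in (235,250,275,300,320,335):
        c=[]
        for v in range(235,300,5):
            D=d[v,u];p=C@[(u-z['cx'])/fl*D,(v-z['cy'])/fl*D,D,1];c.append('(%d,%d,%d)'%tuple(p[:3]*1000))
        print(f,u,' '.join(c))
```

```text
w 235 (-87,-54,240) (-92,-54,238) (-95,-53,229) (-100,-53,227) (8,-19,-26) (7,-18,-30) (8,-18,-35) (8,-17,-39) (8,-17,-44) (8,-16,-48) (7,-16,-51) (8,-15,-55) (7,-15,-57)
w 250 (-82,-35,228) (-88,-35,228) (-95,-36,229) (-97,-35,220) (73,0,-170) (5,-13,-26) (4,-13,-27) (1,-13,-27) (0,-13,-28) (-2,-13,-28) (-4,-13,-29) (-5,-13,-29) (-7,-13,-31)
w 275 (-89,-8,247) (-97,-8,249) (-96,-7,233) (-102,-7,233) (-109,-7,233) (-116,-8,234) (-128,-8,247) (-135,-8,247) (-142,-8,248) (-149,-8,248) (-155,-8,247) (-163,-8,248) (-53,-4,47)
w 300 (-92,21,254) (-99,21,255) (-104,21,251) (-110,21,251) (-118,22,253) (-125,22,254) (-131,22,254) (-137,22,252) (-145,22,253) (-152,22,255) (-158,22,252) (-165,22,252) (-172,22,253)
w 320 (-94,46,258) (-99,46,256) (-106,46,257) (-113,46,257) (7,15,-25) (7,15,-30) (8,14,-36) (7,14,-39) (7,14,-43) (7,13,-46) (5,13,-47) (3,13,-47) (1,13,-47)
w 335 (-95,64,261) (-101,64,261) (-108,65,260) (-115,65,261) (9,21,-29) (9,20,-34) (9,20,-38) (8,20,-40) (7,19,-43) (7,19,-46) (8,18,-51) (7,18,-54) (7,17,-57)
w3 235 (-59,-44,168) (-64,-44,168) (-69,-45,168) (-75,-45,169) (-79
[... 1222 characters left out ...]
1,-45) (9,-11,-51) (9,-10,-53) (9,-10,-57) (9,-10,-60)
w5 275 (14,-2,-19) (11,-2,-18) (9,-2,-19) (6,-2,-18) (8,-2,-26) (7,-2,-29) (7,-2,-35) (8,-2,-39) (7,-2,-43) (7,-2,-47) (7,-2,-50) (7,-2,-54) (7,-2,-57)
w5 300 (-68,18,192) (-74,18,193) (-79,18,193) (-84,18,192) (-90,18,192) (8,7,-31) (7,7,-35) (7,6,-38) (7,6,-43) (7,6,-47) (7,6,-50) (7,6,-54) (8,5,-58)
w5 320 (-69,39,195) (-75,39,197) (-80,39,196) (-87,40,197) (-92,40,196) (-97,40,195) (-103,40,195) (9,14,-42) (9,13,-46) (32,8,-94) (33,8,-97) (32,8,-98) (33,7,-101)
w5 335 (-70,55,198) (-76,55,198) (-82,55,199) (-88,56,200) (-93,56,198) (-99,56,199) (-105,56,199) (-111,57,199) (-117,57,199) (33,11,-95) (32,11,-96) (33,11,-99) (32,10,-100)
```

All the cameras agree that the visible fingertips end about 24 mm behind the reported TCP. The fingers therefore shut just above the rail. I'll open them, go 27 mm deeper and regrip.

Call:
step_arm(
  motion=[
    {"dx": 0, "dy": 0, "dz": 0, "wx": 0, "wy": 0, "wz": 0, "claw": 26},
    {"dx": 0, "dy": 0, "dz": 0, "wx": 0, "wy": 0, "wz": 0, "claw": 26},
    {"dx": 0, "dy": 0, "dz": 0, "wx": 0, "wy": 0, "wz": 0, "claw": 26},
    {"dx": 0, "dy": 0, "dz": 0, "wx": 0, "wy": 0, "wz": 0, "claw": 26},
  ],
)

```text
clock: 4.9
tool_pos: [0.5612, -0.0759, 0.1861]
eef_rot: [0.739, 0.668, 0.06, 0.065]
contact_force: [0.0, 0.0, -0.5]
opening: 0.295
finger_force: 0.0
```

Call:
step_arm(
  motion=[
    {"dx": 0, "dy": 0.01, "dz": 0.1, "wx": 0, "wy": 0, "wz": 0, "claw": 26},
    {"dx": 0, "dy": 0.01, "dz": 0.2, "wx": 0, "wy": 0, "wz": 0, "claw": 26},
    {"dx": 0, "dy": 0.01, "dz": 0.28, "wx": 0, "wy": 0, "wz": 0, "claw": 26},
    {"dx": 0, "dy": 0.01, "dz": 0.34, "wx": 0, "wy": 0, "wz": 0, "claw": 26},
    {"dx": 0, "dy": 0.01, "dz": 0.34, "wx": 0, "wy": 0, "wz": 0, "claw": 18},
    {"dx": 0, "dy": 0.01, "dz": 0.34, "wx": 0, "wy": 0, "wz": 0, "claw": 13},
    {"dx": 0, "dy": 0.01, "dz": 0.34, "wx": 0, "wy": 0, "wz": 0, "claw": 11},
  ],
)

```text
clock: 5.6
tool_pos: [0.5669, -0.0764, 0.1596]
eef_rot: [0.739, 0.668, 0.061, 0.065]
contact_force: [-0.6, -0.1, 0.4]
opening: 0.13
finger_force: 0.0
```

Call:
step_arm(
  motion=[
    {"dx": 0, "dy": 0, "dz": 0, "wx": 0, "wy": 0, "wz": 0, "claw": 9},
    {"dx": 0, "dy": 0, "dz": 0, "wx": 0, "wy": 0, "wz": 0, "claw": 5},
    {"dx": 0, "dy": 0, "dz": 0, "wx": 0, "wy": 0, "wz": 0, "claw": 5},
  ],
  force=15,
)

```text
clock: 5.9
tool_pos: [0.5674, -0.0764, 0.1599]
eef_rot: [0.739, 0.668, 0.061, 0.065]
contact_force: [2.6, -0.3, 0.9]
opening: 0.098
finger_force: 14.7
```

Gripped: the opening is about 9 mm with 14.7 N. Next I plan the lift along the arc.

```bash
rm -f cmd.json
cat >> h.py <<'E'
def arc(ts,t0,n=8):
    p,q=cmd(); b=p-rail(t0); rows=[(b+rail(t),q) for t in ts]
    plan([rows[i:i+n] for i in range(0,len(rows),n)])
E
python3 - <<'E'
from h import *
json.dump([get_state()['tool_pos'].tolist(),get_state()['eef_rot'].tolist()],open('base.json','w'))
arc(44.7+np.r_[np.arange(1,16)*1.2,18.9,19.7,20.5,21.2,21.9,22.5,23.0,23.3,23.3],44.7)
E
```

```text
[{"dy": -0.034, "dz": -0.048}, {"dx": 0.001, "dy": -0.069, "dz": -0.096}, {"dx": 0.001, "dy": -0.104, "dz": -0.143}, {"dx": 0.001, "dy": -0.141, "dz": -0.189}, {"dx": 0.002, "dy": -0.179, "dz": -0.234}, {"dx": 0.002, "dy": -0.218, "dz": -0.278}, {"dx": 0.002, "dy": -0.257, "dz": -0.322}, {"dx": 0.003, "dy": -0.298, "dz": -0.365}] MAX 0.365
[{"dy": -0.041, "dz": -0.041}, {"dx": 0.001, "dy": -0.083, "dz": -0.083}, {"dx": 0.001, "dy": -0.126, "dz": -0.123}, {"dx": 0.001, "dy": -0.17, "dz": -0.162}, {"dx": 0.002, "dy": -0.215, "dz": -0.2}, {"dx": 0.002, "dy": -0.261, "dz": -0.238}, {"dx": 0.002, "dy": -0.307, "dz": -0.274}, {"dx": 0.003, "dy": -0.342, "dz": -0.301}] MAX 0.342
[{"dy": -0.032, "dz": -0.023}, {"dy": -0.064, "dz": -0.046}, {"dy": -0.092, "dz": -0.065}, {"dx": 0.001, "dy": -0.121, "dz": -0.084}, {"dx": 0.001, "dy": -0.145, "dz": -0.101}, {"dx": 0.001, "dy": -0.166, "dz": -0.114}, {"dx": 0.001, "dy": -0.178, "dz": -0.122}, {"dx": 0.001, "dy": -0.178, "dz": -0.122}] MAX 0.178
```

Call:
step_arm(
  motion=[
    {"dx": 0, "dy": -0.034, "dz": -0.048, "wx": 0, "wy": 0, "wz": 0, "claw": 5},
    {"dx": 0, "dy": -0.069, "dz": -0.096, "wx": 0, "wy": 0, "wz": 0, "claw": 5},
    {"dx": 0, "dy": -0.104, "dz": -0.143, "wx": 0, "wy": 0, "wz": 0, "claw": 5},
    {"dx": 0, "dy": -0.141, "dz": -0.189, "wx": 0, "wy": 0, "wz": 0, "claw": 5},
    {"dx": 0.002, "dy": -0.179, "dz": -0.234, "wx": 0, "wy": 0, "wz": 0, "claw": 5},
    {"dx": 0.002, "dy": -0.218, "dz": -0.278, "wx": 0, "wy": 0, "wz": 0, "claw": 5},
    {"dx": 0.002, "dy": -0.257, "dz": -0.322, "wx": 0, "wy": 0, "wz": 0, "claw": 5},
    {"dx": 0.003, "dy": -0.298, "dz": -0.365, "wx": 0, "wy": 0, "wz": 0, "claw": 5},
  ],
)

```text
clock: 6.7
tool_pos: [0.5381, -0.0733, 0.1843]
eef_rot: [0.739, 0.668, 0.061, 0.065]
contact_force: [3.6, -0.2, -0.3]
opening: 0.098
finger_force: 14.9
```

Call:
step_arm(
  motion=[
    {"dx": 0, "dy": -0.041, "dz": -0.041, "wx": 0, "wy": 0, "wz": 0, "claw": 5},
    {"dx": 0.001, "dy": -0.083, "dz": -0.083, "wx": 0, "wy": 0, "wz": 0, "claw": 5},
    {"dx": 0.001, "dy": -0.126, "dz": -0.123, "wx": 0, "wy": 0, "wz": 0, "claw": 5},
    {"dx": 0.001, "dy": -0.17, "dz": -0.162, "wx": 0, "wy": 0, "wz": 0, "claw": 5},
    {"dx": 0.002, "dy": -0.215, "dz": -0.2, "wx": 0, "wy": 0, "wz": 0, "claw": 5},
    {"dx": 0.002, "dy": -0.261, "dz": -0.238, "wx": 0, "wy": 0, "wz": 0, "claw": 5},
    {"dx": 0.002, "dy": -0.307, "dz": -0.274, "wx": 0, "wy": 0, "wz": 0, "claw": 5},
    {"dx": 0.003, "dy": -0.342, "dz": -0.301, "wx": 0, "wy": 0, "wz": 0, "claw": 5},
  ],
)

```text
clock: 7.5
tool_pos: [0.5062, -0.07, 0.2026]
eef_rot: [0.739, 0.668, 0.06, 0.065]
contact_force: [1.3, 0.5, -3.1]
opening: 0.096
finger_force: 15.1
```

```bash
cat >> h.py <<'E'
def look(f):
    "book-plane tilt from the scene camera, rail angle from the TCP"
    snap('scene',f)
    z=np.load(f'pics/{f}.npz');hsv=cv2.cvtColor(z['p'],cv2.COLOR_RGB2HSV)
    m=((hsv[...,0]>145)&(hsv[...,0]<170)&(hsv[...,1]>80)).astype(np.uint8)
    k,l,s,_=cv2.connectedComponentsWithStats(m);i=1+np.argmax(s[1:,4]);m=cv2.erode((l==i).astype(np.uint8),np.ones((5,5)))
    v,u=np.nonzero(m*(z['d']>0));P=pts(f,list(zip(u,v)))
    for _ in range(4):
        q=P-P.mean(0); N=np.linalg.svd(q,full_matrices=False)[2][2]; r=q@N; P=P[abs(r)<2.5*r.std()+1e-4]
    s=get_state();g=s['tool_pos']-R.from_quat(s['eef_rot']).apply([0,0,.043])-HINGE
    print('book tilt',np.degrees(np.arccos(abs(N[2]))).round(2),len(P),'tcp tilt',np.degrees(np.arctan2(g[2],g@XS)).round(2),'radius',np.hypot(g[2],g@XS).round(4),'F',s['contact_force'].round(1),'grip',s['finger_force'].round(1),s['opening'].round(3),s['clock'])
E
python3 -c "
from h import *
look('l1')"
```

```text
Traceback (most recent call last):
  File "h.py", line 47, in look
    print('book tilt',np.degrees(np.arccos(abs(N[2]))).round(2),len(P),'tcp tilt',np.degrees(np.arctan2(g[2],g@XS)).round(2),'radius',np.hypot(g[2],g@XS).round(4),'F',s['contact_force'].round(1),'grip',s['finger_force'].round(1),s['opening'].round(3),s['clock'])
                                                                                                                                                                                                          ^^^^^^^^^^^^^^^^^^^^^^^
AttributeError: 'float' object has no attribute 'round'
```

```bash
sed -i "s/s\['finger_force'\].round(1),s\['opening'\].round(3)/s['finger_force'],s['opening']/" h.py; python3 -c "
from h import *
look('l1')"
```

```text
book tilt 64.29 5607 tcp tilt 63.26 radius 0.2239 F [ 0.5  0.9 -3.5] grip 15.033132433891296 0.09514757919750066 7.6
```

Call:
step_arm(
  motion=[
    {"dx": 0, "dy": -0.032, "dz": -0.023, "wx": 0, "wy": 0, "wz": 0, "claw": 5},
    {"dx": 0, "dy": -0.064, "dz": -0.046, "wx": 0, "wy": 0, "wz": 0, "claw": 5},
    {"dx": 0, "dy": -0.092, "dz": -0.065, "wx": 0, "wy": 0, "wz": 0, "claw": 5},
    {"dx": 0.001, "dy": -0.121, "dz": -0.084, "wx": 0, "wy": 0, "wz": 0, "claw": 5},
    {"dx": 0.001, "dy": -0.137, "dz": -0.094, "wx": 0, "wy": 0, "wz": 0, "claw": 5},
    {"dx": 0.001, "dy": -0.145, "dz": -0.101, "wx": 0, "wy": 0, "wz": 0, "claw": 5},
    {"dx": 0.001, "dy": -0.145, "dz": -0.101, "wx": 0, "wy": 0, "wz": 0, "claw": 5},
  ],
)

```text
clock: 8.3
tool_pos: [0.4933, -0.0686, 0.2082]
eef_rot: [0.739, 0.668, 0.06, 0.064]
contact_force: [-2.4, 1.6, -8.6]
opening: 0.093
finger_force: 15.4
```

```bash
python3 -c "
from h import *
look('l2')
snap('side','s2')
f=lambda n,r,c:cv2.resize(cv2.imread(f'pics/{n}.png')[r:r+110,c:c+110],(400,400),interpolation=cv2.INTER_CUBIC)
cv2.imwrite('pics/s3.png',np.hstack([f('b',185,250),f('s2',185,250)]))
a=np.load('pics/b.npz')['p'].astype(int);b=np.load('pics/s2.npz')['p'].astype(int)"
```

```text
book tilt 67.84 5591 tcp tilt 66.81 radius 0.2236 F [-2.1  2.1 -8.2] grip 15.46773299574852 0.09135917310029452 8.35
```

View pics/s3.png

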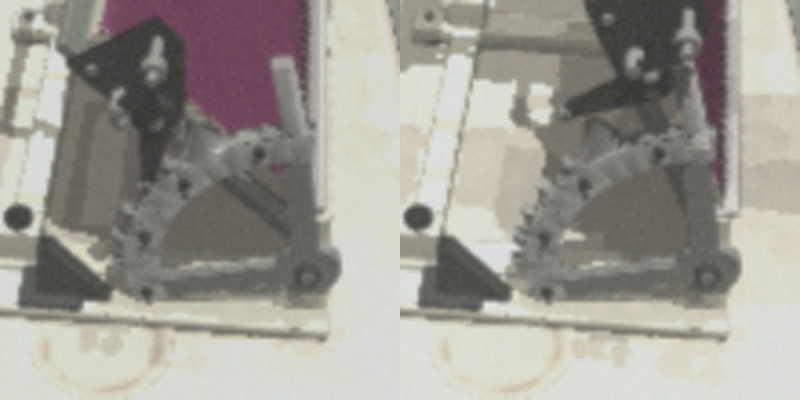

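The side view compares before (left) and now (right). The black pawl arm used to point down into the teeth, tip at (150,180). It now points left, tip at (570,105), swung about 55° in the image while the board turned 23°, so it is thrown clear. The measured radius shows my hinge guess is about 2 mm off, so I'll refine it and lower the board.

```bash
sed -i 's/^HINGE=.*/HINGE=np.array([.398,-.062,.045])+.002*XS-.002*Z/' h.py
cat >> h.py <<'E'
def rel(ts,t0,dr=0,n=8):
    "arc from t0 relative to the command in force; dr = radial trim (m) reached over the first rows"
    s=get_state(); p,q=np.array(s['tool_pos']),R.from_quat(s['eef_rot']); b=p-rail(t0)
    json.dump([p.tolist(),s['eef_rot'].tolist()],open('cmd.json','w'))
    k=[min(1,(i+1)/3) for i in range(len(ts))]
    rows=[(b+rail(t)+dr*w*(np.cos(np.radians(t))*XS+np.sin(np.radians(t))*Z),q) for t,w in zip(ts,k)]
    plan([rows[i:i+n] for i in range(0,len(rows),n)])
E
python3 - <<'E'
from h import *
rel(67.2-1.2*np.arange(1,17),67.2,-.0012)
E
```

```text
[{"dy": 0.046, "dz": 0.037}, {"dx": -0.001, "dy": 0.092, "dz": 0.074}, {"dx": -0.001, "dy": 0.136, "dz": 0.113}, {"dx": -0.001, "dy": 0.183, "dz": 0.148}, {"dx": -0.002, "dy": 0.229, "dz": 0.184}, {"dx": -0.002, "dy": 0.274, "dz": 0.221}, {"dx": -0.002, "dy": 0.319, "dz": 0.259}, {"dx": -0.003, "dy": 0.363, "dz": 0.299}] MAX 0.363
[{"dy": 0.042, "dz": 0.04}, {"dx": -0.001, "dy": 0.084, "dz": 0.08}, {"dx": -0.001, "dy": 0.125, "dz": 0.122}, {"dx": -0.001, "dy": 0.166, "dz": 0.165}, {"dx": -0.002, "dy": 0.205, "dz": 0.208}, {"dx": -0.002, "dy": 0.243, "dz": 0.253}, {"dx": -0.002, "dy": 0.281, "dz": 0.298}, {"dx": -0.003, "dy": 0.317, "dz": 0.343}] MAX 0.343
```

Call:
step_arm(
  motion=[
    {"dx": 0, "dy": 0.046, "dz": 0.037, "wx": 0, "wy": 0, "wz": 0, "claw": 5},
    {"dx": 0, "dy": 0.092, "dz": 0.074, "wx": 0, "wy": 0, "wz": 0, "claw": 5},
    {"dx": -0.001, "dy": 0.136, "dz": 0.113, "wx": 0, "wy": 0, "wz": 0, "claw": 5},
    {"dx": -0.001, "dy": 0.183, "dz": 0.148, "wx": 0, "wy": 0, "wz": 0, "claw": 5},
    {"dx": -0.002, "dy": 0.229, "dz": 0.184, "wx": 0, "wy": 0, "wz": 0, "claw": 5},
    {"dx": -0.002, "dy": 0.274, "dz": 0.221, "wx": 0, "wy": 0, "wz": 0, "claw": 5},
    {"dx": -0.002, "dy": 0.319, "dz": 0.259, "wx": 0, "wy": 0, "wz": 0, "claw": 5},
    {"dx": -0.003, "dy": 0.363, "dz": 0.299, "wx": 0, "wy": 0, "wz": 0, "claw": 5},
  ],
)

```text
clock: 9.2
tool_pos: [0.5276, -0.0722, 0.1901]
eef_rot: [0.739, 0.668, 0.06, 0.065]
contact_force: [-1.5, 1.7, -4.3]
opening: 0.093
finger_force: 15.1
```

Call:
step_arm(
  motion=[
    {"dx": 0, "dy": 0.02, "dz": 0.02, "wx": 0, "wy": 0, "wz": 0, "claw": 5},
    {"dx": 0, "dy": 0.042, "dz": 0.04, "wx": 0, "wy": 0, "wz": 0, "claw": 5},
    {"dx": 0, "dy": 0.063, "dz": 0.06, "wx": 0, "wy": 0, "wz": 0, "claw": 5},
    {"dx": 0, "dy": 0.084, "dz": 0.08, "wx": 0, "wy": 0, "wz": 0, "claw": 5},
  ],
)

```text
clock: 9.6
tool_pos: [0.5349, -0.073, 0.1851]
eef_rot: [0.739, 0.668, 0.06, 0.065]
contact_force: [-1.4, 1.2, -5.0]
opening: 0.093
finger_force: 15.1
```

Run:
```python
from h import *
look('l3')
```

```text
book tilt 55.7 5599 tcp tilt 55.23 radius 0.2244 F [-0.9  1.1 -6. ] grip 15.176804512739182 0.08932009816659633 9.65
```

Call:
step_arm(
  motion=[
    {"dx": 0, "dy": 0.02, "dz": 0.021, "wx": 0, "wy": 0, "wz": 0, "claw": 5},
    {"dx": 0, "dy": 0.041, "dz": 0.042, "wx": 0, "wy": 0, "wz": 0, "claw": 5},
    {"dx": 0, "dy": 0.061, "dz": 0.063, "wx": 0, "wy": 0, "wz": 0, "claw": 5},
    {"dx": -0.001, "dy": 0.082, "dz": 0.085, "wx": 0, "wy": 0, "wz": 0, "claw": 5},
  ],
)

```text
clock: 10.05
tool_pos: [0.5425, -0.0738, 0.1795]
eef_rot: [0.739, 0.668, 0.06, 0.065]
contact_force: [-1.5, 1.3, -4.0]
opening: 0.089
finger_force: 15.1
```

Run:
```python
from h import *
look('l4')
rel(52.9-1.3*np.arange(1,25),52.9,-.0005)
```

```text
book tilt 53.36 5521 tcp tilt 52.79 radius 0.2243 F [-1.2  0.3 -4.9] grip 15.151009261608124 0.08911752762248702 10.1
[{"dy": 0.041, "dz": 0.049}, {"dx": -0.001, "dy": 0.081, "dz": 0.098}, {"dx": -0.001, "dy": 0.12, "dz": 0.149}, {"dx": -0.001, "dy": 0.159, "dz": 0.199}, {"dx": -0.002, "dy": 0.198, "dz": 0.25}, {"dx": -0.002, "dy": 0.235, "dz": 0.302}, {"dx": -0.003, "dy": 0.271, "dz": 0.354}, {"dx": -0.003, "dy": 0.305, "dz": 0.408}] MAX 0.408
[{"dy": 0.034, "dz": 0.054}, {"dx": -0.001, "dy": 0.066, "dz": 0.109}, {"dx": -0.001, "dy": 0.097, "dz": 0.164}, {"dx": -0.001, "dy": 0.127, "dz": 0.221}, {"dx": -0.002, "dy": 0.155, "dz": 0.278}, {"dx": -0.002, "dy": 0.182, "dz": 0.335}, {"dx": -0.002, "dy": 0.208, "dz": 0.394}, {"dx": -0.003, "dy": 0.232, "dz": 0.452}] MAX 0.452
[{"dy": 0.023, "dz": 0.06}, {"dy": 0.045, "dz": 0.12}, {"dx": -0.001, "dy": 0.065, "dz": 0.18}, {"dx": -0.001, "dy": 0.084, "dz": 0.241}, {"dx": -0.001, "dy": 0.102, "dz": 0.302}, {"dx": -0.002, "dy": 0.118, "dz": 0.363}, {"dx": -0.002, "dy": 0.133, "dz": 0.425}, {"dx": -0.002, "dy": 0.147, "dz": 0.487}] MAX 0.487
```

Now below the top notch with no catch: the pawl is out. I continue lowering.

Call:
step_arm(
  motion=[
    {"dx": 0, "dy": 0.041, "dz": 0.049, "wx": 0, "wy": 0, "wz": 0, "claw": 5},
    {"dx": -0.001, "dy": 0.081, "dz": 0.098, "wx": 0, "wy": 0, "wz": 0, "claw": 5},
    {"dx": -0.001, "dy": 0.12, "dz": 0.149, "wx": 0, "wy": 0, "wz": 0, "claw": 5},
    {"dx": -0.001, "dy": 0.159, "dz": 0.199, "wx": 0, "wy": 0, "wz": 0, "claw": 5},
    {"dx": -0.002, "dy": 0.198, "dz": 0.25, "wx": 0, "wy": 0, "wz": 0, "claw": 5},
    {"dx": -0.002, "dy": 0.235, "dz": 0.302, "wx": 0, "wy": 0, "wz": 0, "claw": 5},
    {"dx": -0.003, "dy": 0.271, "dz": 0.354, "wx": 0, "wy": 0, "wz": 0, "claw": 5},
    {"dx": -0.003, "dy": 0.305, "dz": 0.408, "wx": 0, "wy": 0, "wz": 0, "claw": 5},
  ],
)

```text
clock: 10.9
tool_pos: [0.5727, -0.0769, 0.1517]
eef_rot: [0.739, 0.668, 0.061, 0.065]
contact_force: [-1.1, 0.2, -2.6]
opening: 0.09
finger_force: 15.0
```

Call:
step_arm(
  motion=[
    {"dx": 0, "dy": 0.034, "dz": 0.054, "wx": 0, "wy": 0, "wz": 0, "claw": 5},
    {"dx": -0.001, "dy": 0.066, "dz": 0.109, "wx": 0, "wy": 0, "wz": 0, "claw": 5},
    {"dx": -0.001, "dy": 0.097, "dz": 0.164, "wx": 0, "wy": 0, "wz": 0, "claw": 5},
    {"dx": -0.001, "dy": 0.127, "dz": 0.221, "wx": 0, "wy": 0, "wz": 0, "claw": 5},
    {"dx": -0.002, "dy": 0.155, "dz": 0.278, "wx": 0, "wy": 0, "wz": 0, "claw": 5},
    {"dx": -0.002, "dy": 0.182, "dz": 0.335, "wx": 0, "wy": 0, "wz": 0, "claw": 5},
    {"dx": -0.002, "dy": 0.208, "dz": 0.394, "wx": 0, "wy": 0, "wz": 0, "claw": 5},
    {"dx": -0.003, "dy": 0.232, "dz": 0.452, "wx": 0, "wy": 0, "wz": 0, "claw": 5},
  ],
)

```text
clock: 11.7
tool_pos: [0.5972, -0.0795, 0.1193]
eef_rot: [0.739, 0.668, 0.061, 0.065]
contact_force: [1.0, -0.2, -3.0]
opening: 0.079
finger_force: 15.0
```

Run:
```python
from h import *
look('l5')
```

```text
book tilt 32.84 4636 tcp tilt 31.79 radius 0.2243 F [ 2.3  0.6 -3.2] grip 14.999762177467346 0.08431213673415587 11.75
```

Call:
step_arm(
  motion=[
    {"dx": 0, "dy": 0.023, "dz": 0.06, "wx": 0, "wy": 0, "wz": 0, "claw": 5},
    {"dx": 0, "dy": 0.045, "dz": 0.12, "wx": 0, "wy": 0, "wz": 0, "claw": 5},
    {"dx": -0.001, "dy": 0.065, "dz": 0.18, "wx": 0, "wy": 0, "wz": 0, "claw": 5},
    {"dx": -0.001, "dy": 0.084, "dz": 0.241, "wx": 0, "wy": 0, "wz": 0, "claw": 5},
    {"dx": -0.001, "dy": 0.102, "dz": 0.302, "wx": 0, "wy": 0, "wz": 0, "claw": 5},
    {"dx": -0.002, "dy": 0.118, "dz": 0.363, "wx": 0, "wy": 0, "wz": 0, "claw": 5},
    {"dx": -0.002, "dy": 0.133, "dz": 0.425, "wx": 0, "wy": 0, "wz": 0, "claw": 5},
    {"dx": -0.002, "dy": 0.147, "dz": 0.487, "wx": 0, "wy": 0, "wz": 0, "claw": 5},
  ],
)

```text
clock: 12.55
tool_pos: [0.6158, -0.0814, 0.0832]
eef_rot: [0.739, 0.668, 0.061, 0.065]
contact_force: [2.7, -0.2, -2.0]
opening: 0.08
finger_force: 14.9
```

Run:
```python
from h import *
look('l6')
snap('wrist','w6')
C=np.array([[0.001,-.958,-.288,.073],[1,.001,0,0],[0,-.288,.958,-.17],[0,0,0,1]])
z=np.load('pics/w6.npz');fl=210/np.tan(np.radians(z['v'])/2)
for v in (160,180,200,220,240):
    D=z['d'][v,278:294];u=np.arange(278,294);P=np.c_[(u-z['cx'])/fl*D,(v-z['cy'])/fl*D,D,D*0+1]@C.T;P=P[abs(P[:,2]+.03)<.04]
    print(v,len(P),P[:,:3].mean(0).round(4) if len(P) else '',P[:,2].min() if len(P) else '')
rel(21.3-1.2*np.arange(1,9),21.3)
```

```text
book tilt 22.68 3930 tcp tilt 21.37 radius 0.2247 F [ 3.2 -0.4 -1.3] grip 14.972892254590988 0.07947786942156754 12.6
160 15 [ 0.0522  0.0012 -0.0522] -0.053780617803686245
180 15 [ 0.046   0.0012 -0.053 ] -0.054024582420621914
200 15 [ 0.0394  0.0013 -0.0529] -0.0542175291741179
220 15 [ 0.0327  0.0013 -0.0532] -0.05450247214605823
240 16 [ 0.0257  0.0012 -0.0532] -0.0541140452438794
[{"dy": 0.011, "dz": 0.058}, {"dx": -0.001, "dy": 0.02, "dz": 0.116}, {"dx": -0.001, "dy": 0.028, "dz": 0.174}, {"dx": -0.001, "dy": 0.035, "dz": 0.233}, {"dx": -0.001, "dy": 0.041, "dz": 0.291}, {"dx": -0.001, "dy": 0.046, "dz": 0.35}, {"dx": -0.002, "dy": 0.049, "dz": 0.409}, {"dx": -0.002, "dy": 0.051, "dz": 0.468}] MAX 0.468
```

Call:
step_arm(
  motion=[
    {"dx": 0, "dy": 0.011, "dz": 0.058, "wx": 0, "wy": 0, "wz": 0, "claw": 5},
    {"dx": 0, "dy": 0.02, "dz": 0.116, "wx": 0, "wy": 0, "wz": 0, "claw": 5},
    {"dx": -0.001, "dy": 0.028, "dz": 0.174, "wx": 0, "wy": 0, "wz": 0, "claw": 5},
    {"dx": -0.001, "dy": 0.035, "dz": 0.233, "wx": 0, "wy": 0, "wz": 0, "claw": 5},
    {"dx": -0.001, "dy": 0.041, "dz": 0.291, "wx": 0, "wy": 0, "wz": 0, "claw": 5},
    {"dx": -0.001, "dy": 0.046, "dz": 0.35, "wx": 0, "wy": 0, "wz": 0, "claw": 5},
    {"dx": -0.002, "dy": 0.049, "dz": 0.409, "wx": 0, "wy": 0, "wz": 0, "claw": 5},
    {"dx": -0.002, "dy": 0.051, "dz": 0.468, "wx": 0, "wy": 0, "wz": 0, "claw": 5},
  ],
)

```text
clock: 13.45
tool_pos: [0.6273, -0.0826, 0.0474]
eef_rot: [0.739, 0.668, 0.062, 0.066]
contact_force: [5.9, -1.6, -0.2]
opening: 0.077
finger_force: 14.9
```

```bash
sed -i 's/\[0,0,.043\]/[0,0,.048]/' h.py
python3 - <<'E'
from h import *
look('l7')
rel(13.-.8*np.arange(1,17),13.)
E
```

```text
book tilt 13.31 3215 tcp tilt 13.07 radius 0.2256 F [ 7.8 -0.4 -1.2] grip 14.974717682925984 0.0813030452903254 13.5
[{"dy": 0.002, "dz": 0.039}, {"dy": 0.003, "dz": 0.078}, {"dy": 0.003, "dz": 0.118}, {"dx": -0.001, "dy": 0.003, "dz": 0.157}, {"dx": -0.001, "dy": 0.002, "dz": 0.196}, {"dx": -0.001, "dy": 0.001, "dz": 0.236}, {"dx": -0.001, "dy": -0.001, "dz": 0.275}, {"dx": -0.001, "dy": -0.003, "dz": 0.314}] MAX 0.314
[{"dy": -0.003, "dz": 0.039}, {"dy": -0.006, "dz": 0.078}, {"dx": -0.001, "dy": -0.01, "dz": 0.117}, {"dx": -0.001, "dy": -0.015, "dz": 0.156}, {"dx": -0.001, "dy": -0.02, "dz": 0.195}, {"dx": -0.001, "dy": -0.025, "dz": 0.234}, {"dx": -0.001, "dy": -0.031, "dz": 0.273}, {"dx": -0.001, "dy": -0.038, "dz": 0.312}] MAX 0.312
```

Call:
step_arm(
  motion=[
    {"dx": 0, "dy": 0.007, "dz": 0.039, "wx": 0, "wy": 0, "wz": 0, "claw": 5},
    {"dx": 0, "dy": 0.013, "dz": 0.078, "wx": 0, "wy": 0, "wz": 0, "claw": 5},
    {"dx": 0, "dy": 0.018, "dz": 0.118, "wx": 0, "wy": 0, "wz": 0, "claw": 5},
    {"dx": -0.001, "dy": 0.018, "dz": 0.157, "wx": 0, "wy": 0, "wz": 0, "claw": 5},
    {"dx": -0.001, "dy": 0.017, "dz": 0.196, "wx": 0, "wy": 0, "wz": 0, "claw": 5},
    {"dx": -0.001, "dy": 0.016, "dz": 0.236, "wx": 0, "wy": 0, "wz": 0, "claw": 5},
    {"dx": -0.001, "dy": 0.014, "dz": 0.275, "wx": 0, "wy": 0, "wz": 0, "claw": 5},
    {"dx": -0.001, "dy": 0.012, "dz": 0.314, "wx": 0, "wy": 0, "wz": 0, "claw": 5},
  ],
)

```text
clock: 14.3
tool_pos: [0.6316, -0.0831, 0.0224]
eef_rot: [0.739, 0.668, 0.061, 0.065]
contact_force: [6.1, -1.2, -1.7]
opening: 0.074
finger_force: 15.1
```

Run:
```python
from h import *
look('l8')
```

```text
book tilt 6.97 2675 tcp tilt 6.68 radius 0.2256 F [ 6.9 -0.2 -2.2] grip 15.1069575548172 0.07738821315732518 14.35
```

Call:
step_arm(
  motion=[
    {"dx": 0, "dy": 0.003, "dz": 0.034, "wx": 0, "wy": 0, "wz": 0, "claw": 5},
    {"dx": 0, "dy": 0.006, "dz": 0.068, "wx": 0, "wy": 0, "wz": 0, "claw": 5},
    {"dx": 0, "dy": 0.005, "dz": 0.1, "wx": 0, "wy": 0, "wz": 0, "claw": 5},
    {"dx": 0, "dy": 0.003, "dz": 0.13, "wx": 0, "wy": 0, "wz": 0, "claw": 5},
    {"dx": 0, "dy": 0, "dz": 0.16, "wx": 0, "wy": 0, "wz": 0, "claw": 5},
    {"dx": -0.001, "dy": -0.003, "dz": 0.19, "wx": 0, "wy": 0, "wz": 0, "claw": 5},
    {"dx": -0.001, "dy": -0.006, "dz": 0.22, "wx": 0, "wy": 0, "wz": 0, "claw": 5},
  ],
)

```text
clock: 15.05
tool_pos: [0.6331, -0.0833, 0.0048]
eef_rot: [0.739, 0.668, 0.06, 0.065]
contact_force: [4.2, 0.3, -2.4]
opening: 0.071
finger_force: 15.2
```

Run:
```python
from h import *
look('l9')
```

```text
book tilt 2.65 2329 tcp tilt 2.22 radius 0.2257 F [ 3.7 -0.5 -2.9] grip 15.173863358795643 0.0728091194020028 15.1
```

Call:
step_arm(
  motion=[
    {"dx": 0, "dy": -0.003, "dz": 0.02, "wx": 0, "wy": 0, "wz": 0, "claw": 5},
    {"dx": 0, "dy": -0.006, "dz": 0.04, "wx": 0, "wy": 0, "wz": 0, "claw": 5},
    {"dx": 0, "dy": -0.009, "dz": 0.06, "wx": 0, "wy": 0, "wz": 0, "claw": 5},
    {"dx": 0, "dy": -0.012, "dz": 0.075, "wx": 0, "wy": 0, "wz": 0, "claw": 5},
    {"dx": 0, "dy": -0.012, "dz": 0.075, "wx": 0, "wy": 0, "wz": 0, "claw": 5},
  ],
)

```text
clock: 15.6
tool_pos: [0.6333, -0.0833, -0.0012]
eef_rot: [0.739, 0.668, 0.06, 0.065]
contact_force: [2.4, -0.1, -3.2]
opening: 0.073
finger_force: 15.2
```

Call:
step_arm(
  motion=[
    {"dx": 0, "dy": 0, "dz": 0.01, "wx": 0, "wy": 0, "wz": 0, "claw": 5},
    {"dx": 0, "dy": -0.002, "dz": 0.02, "wx": 0, "wy": 0, "wz": 0, "claw": 5},
    {"dx": 0, "dy": -0.004, "dz": 0.02, "wx": 0, "wy": 0, "wz": 0, "claw": 5},
  ],
)

```text
clock: 15.9
tool_pos: [0.6333, -0.0833, -0.0027]
eef_rot: [0.739, 0.668, 0.06, 0.065]
contact_force: [2.0, 1.6, -3.1]
opening: 0.073
finger_force: 15.2
```

Run:
```python
from h import *
look('l10')
```

```text
book tilt 0.71 2192 tcp tilt 0.4 radius 0.2258 F [ 1.6  0.8 -2.9] grip 15.178140476346016 0.07435690155654083 15.95
```

Call:
step_arm(
  motion=[
    {"dx": 0, "dy": 0, "dz": 0.01, "wx": 0, "wy": 0, "wz": 0, "claw": 5},
    {"dx": 0, "dy": -0.002, "dz": 0.015, "wx": 0, "wy": 0, "wz": 0, "claw": 5},
    {"dx": 0, "dy": -0.002, "dz": 0.015, "wx": 0, "wy": 0, "wz": 0, "claw": 5},
  ],
)

```text
clock: 16.25
tool_pos: [0.6334, -0.0833, -0.0039]
eef_rot: [0.739, 0.668, 0.06, 0.065]
contact_force: [0.5, 0.4, -4.5]
opening: 0.076
finger_force: 15.2
```

Call:
step_arm(
  motion=[
    {"dx": 0, "dy": 0, "dz": 0.01, "wx": 0, "wy": 0, "wz": 0, "claw": 5},
    {"dx": 0, "dy": -0.002, "dz": 0.01, "wx": 0, "wy": 0, "wz": 0, "claw": 5},
  ],
)

```text
clock: 16.45
tool_pos: [0.6334, -0.0833, -0.0048]
eef_rot: [0.739, 0.668, 0.06, 0.065]
contact_force: [0.4, 0.6, -2.8]
opening: 0.074
finger_force: 15.2
```

Run:
```python
from h import *
look('l11')
```

```text
book tilt 0.21 2165 tcp tilt -0.12 radius 0.2258 F [-0.1  1.4 -1.8] grip 15.155181214213371 0.0750863461147024 16.5
```

Call:
step_arm(
  motion=[
    {"dx": 0, "dy": 0, "dz": 0.008, "wx": 0, "wy": 0, "wz": 0, "claw": 5},
    {"dx": 0, "dy": 0, "dz": 0.008, "wx": 0, "wy": 0, "wz": 0, "claw": 5},
  ],
)

```text
clock: 16.7
tool_pos: [0.6334, -0.0833, -0.0052]
eef_rot: [0.739, 0.668, 0.06, 0.065]
contact_force: [-1.0, 2.0, -2.1]
opening: 0.076
finger_force: 15.2
```

Run:
```python
from h import *
look('l12')
snap('side','s5')
# pawl pixels: compare dark pixels near cam between the flat picture and the first one
z=np.load('pics/s5.npz');g=cv2.cvtColor(z['p'],cv2.COLOR_RGB2GRAY)
m=g[215:285,225:345]<75
for r in m[::2]: print(''.join('#' if x else '.' for x in r))
```

```text
book tilt 0.09 2131 tcp tilt -0.26 radius 0.2259 F [-1.8  2.3 -1.9] grip 15.170103013515472 0.07720575778369106 16.75
.....######.............................................................................................................
....#######.............#...............................................................................................
....######..............................................................................................................
........................................................................................................................
........................................................................................................................
........................................................................................................................
...............................................................................................##.......................
.........................#..............................................................................................
..............
[... 2552 characters left out ...]
...............................................................................................
........................................................................................................................
........................................................................................................................
........................................................................................................................
........................................................................................................................
........................................................................................................................
```

Call:
step_arm(
  motion=[
    {"dx": 0, "dy": -0.004, "dz": 0.01, "wx": 0, "wy": 0, "wz": 0, "claw": 5},
    {"dx": 0, "dy": -0.004, "dz": 0.015, "wx": 0, "wy": 0, "wz": 0, "claw": 5},
    {"dx": 0, "dy": -0.004, "dz": 0.015, "wx": 0, "wy": 0, "wz": 0, "claw": 5},
  ],
)

```text
clock: 17.1
tool_pos: [0.6335, -0.0833, -0.0054]
eef_rot: [0.739, 0.668, 0.06, 0.065]
contact_force: [-4.9, 1.8, 7.6]
opening: 0.076
finger_force: 14.8
```

Run:
```python
from h import *
look('l13')
C=np.array([[0.001,-.958,-.288,.073],[1,.001,0,0],[0,-.288,.958,-.17],[0,0,0,1]])
for f in('w6','w7'):
    if f=='w7': snap('wrist',f)
    z=np.load(f'pics/{f}.npz');fl=210/np.tan(np.radians(z['v'])/2)
    for v in (180,220):
        D=z['d'][v,276:300];u=np.arange(276,300);P=np.c_[(u-z['cx'])/fl*D,(v-z['cy'])/fl*D,D,D*0+1]@C.T;P=P[abs(P[:,2]+.05)<.02];print(f,P[:,:3].mean(0).round(4),P[:,2].min())
```

```text
book tilt 0.09 2147 tcp tilt -0.31 radius 0.2259 F [-4.4  1.5  7. ] grip 14.837057143449783 0.07741900217903498 17.15
w6 [ 0.0459  0.0015 -0.0525] -0.054024582420621914
w6 [ 0.0325  0.0014 -0.0528] -0.05450247214605823
w7 [ 0.0463  0.0014 -0.0546] -0.055923455643685435
w7 [ 0.0333  0.0013 -0.055 ] -0.05643765597133407
```

Flat on the rests: the force reverses and nothing moves. Next I raise it to about 28°, above the second notch (about 23°) and below the third (about 34°).

Run:
```python
from h import *
rel(np.r_[.4,1,np.arange(1,23)*1.2+1],0.)
```

```text
[{"dy": 0.003, "dz": -0.019}, {"dy": 0.008, "dz": -0.048}, {"dy": 0.017, "dz": -0.107}, {"dy": 0.025, "dz": -0.165}, {"dx": 0.001, "dy": 0.031, "dz": -0.224}, {"dx": 0.001, "dy": 0.036, "dz": -0.282}, {"dx": 0.001, "dy": 0.04, "dz": -0.341}, {"dx": 0.001, "dy": 0.043, "dz": -0.4}] MAX 0.4
[{"dy": 0.001, "dz": -0.059}, {"dy": 0.001, "dz": -0.118}, {"dx": 0.001, "dz": -0.177}, {"dx": 0.001, "dy": -0.002, "dz": -0.235}, {"dx": 0.001, "dy": -0.005, "dz": -0.294}, {"dx": 0.001, "dy": -0.01, "dz": -0.353}, {"dx": 0.001, "dy": -0.016, "dz": -0.412}, {"dx": 0.002, "dy": -0.023, "dz": -0.47}] MAX 0.47
[{"dy": -0.009, "dz": -0.058}, {"dy": -0.018, "dz": -0.116}, {"dy": -0.029, "dz": -0.174}, {"dy": -0.041, "dz": -0.232}, {"dx": 0.001, "dy": -0.054, "dz": -0.289}, {"dx": 0.001, "dy": -0.069, "dz": -0.346}, {"dx": 0.001, "dy": -0.085, "dz": -0.403}, {"dx": 0.001, "dy": -0.101, "dz": -0.46}] MAX 0.46
```

Call:
step_arm(
  motion=[
    {"dx": 0, "dy": 0.006, "dz": -0.019, "wx": 0, "wy": 0, "wz": 0, "claw": 5},
    {"dx": 0, "dy": 0.01, "dz": -0.048, "wx": 0, "wy": 0, "wz": 0, "claw": 5},
    {"dx": 0, "dy": 0.017, "dz": -0.107, "wx": 0, "wy": 0, "wz": 0, "claw": 5},
    {"dx": 0, "dy": 0.025, "dz": -0.165, "wx": 0, "wy": 0, "wz": 0, "claw": 5},
    {"dx": 0.001, "dy": 0.031, "dz": -0.224, "wx": 0, "wy": 0, "wz": 0, "claw": 5},
    {"dx": 0.001, "dy": 0.036, "dz": -0.282, "wx": 0, "wy": 0, "wz": 0, "claw": 5},
    {"dx": 0.001, "dy": 0.04, "dz": -0.341, "wx": 0, "wy": 0, "wz": 0, "claw": 5},
    {"dx": 0.001, "dy": 0.043, "dz": -0.4, "wx": 0, "wy": 0, "wz": 0, "claw": 5},
  ],
)

```text
clock: 18.0
tool_pos: [0.6313, -0.0831, 0.0259]
eef_rot: [0.739, 0.668, 0.06, 0.065]
contact_force: [-1.1, 1.7, -5.4]
opening: 0.075
finger_force: 15.2
```

Run:
```python
from h import *
look('l14')
```

```text
book tilt 8.04 2751 tcp tilt 7.84 radius 0.2258 F [-1.2  1.8 -4.3] grip 15.168997049331665 0.07867781525213287 18.05
```

Call:
step_arm(
  motion=[
    {"dx": 0, "dy": 0.001, "dz": -0.059, "wx": 0, "wy": 0, "wz": 0, "claw": 5},
    {"dx": 0, "dy": 0.001, "dz": -0.118, "wx": 0, "wy": 0, "wz": 0, "claw": 5},
    {"dx": 0.001, "dy": 0, "dz": -0.177, "wx": 0, "wy": 0, "wz": 0, "claw": 5},
    {"dx": 0.001, "dy": -0.002, "dz": -0.235, "wx": 0, "wy": 0, "wz": 0, "claw": 5},
    {"dx": 0.001, "dy": -0.005, "dz": -0.294, "wx": 0, "wy": 0, "wz": 0, "claw": 5},
    {"dx": 0.001, "dy": -0.01, "dz": -0.353, "wx": 0, "wy": 0, "wz": 0, "claw": 5},
    {"dx": 0.001, "dy": -0.016, "dz": -0.412, "wx": 0, "wy": 0, "wz": 0, "claw": 5},
    {"dx": 0.002, "dy": -0.023, "dz": -0.47, "wx": 0, "wy": 0, "wz": 0, "claw": 5},
  ],
)

```text
clock: 18.85
tool_pos: [0.623, -0.0823, 0.0627]
eef_rot: [0.739, 0.668, 0.06, 0.065]
contact_force: [0.3, 1.5, -6.9]
opening: 0.07
finger_force: 15.2
```

Call:
step_arm(
  motion=[
    {"dx": 0, "dy": -0.009, "dz": -0.058, "wx": 0, "wy": 0, "wz": 0, "claw": 5},
    {"dx": 0, "dy": -0.018, "dz": -0.116, "wx": 0, "wy": 0, "wz": 0, "claw": 5},
    {"dx": 0, "dy": -0.029, "dz": -0.174, "wx": 0, "wy": 0, "wz": 0, "claw": 5},
    {"dx": 0, "dy": -0.041, "dz": -0.232, "wx": 0, "wy": 0, "wz": 0, "claw": 5},
    {"dx": 0.001, "dy": -0.054, "dz": -0.289, "wx": 0, "wy": 0, "wz": 0, "claw": 5},
    {"dx": 0.001, "dy": -0.069, "dz": -0.346, "wx": 0, "wy": 0, "wz": 0, "claw": 5},
    {"dx": 0.001, "dy": -0.085, "dz": -0.403, "wx": 0, "wy": 0, "wz": 0, "claw": 5},
  ],
)

```text
clock: 19.55
tool_pos: [0.6107, -0.081, 0.0934]
eef_rot: [0.739, 0.668, 0.061, 0.065]
contact_force: [-0.5, 1.8, -3.7]
opening: 0.074
finger_force: 15.1
```

Run:
```python
from h import *
look('l15')
```

```text
book tilt 26.15 4195 tcp tilt 25.82 radius 0.2252 F [-0.9  1.6 -3.9] grip 15.127981156110764 0.077521388519284 19.6
```

Run:
```python
from h import *
rel(26.-np.r_[.6,1.2,1.8,2.3,2.7,3.0,3.3,3.6],26.)
```

```text
[{"dy": 0.008, "dz": 0.028}, {"dy": 0.015, "dz": 0.057}, {"dy": 0.023, "dz": 0.085}, {"dx": -0.001, "dy": 0.029, "dz": 0.109}, {"dx": -0.001, "dy": 0.033, "dz": 0.128}, {"dx": -0.001, "dy": 0.036, "dz": 0.143}, {"dx": -0.001, "dy": 0.04, "dz": 0.157}, {"dx": -0.001, "dy": 0.043, "dz": 0.171}] MAX 0.171
```

Call:
step_arm(
  motion=[
    {"dx": 0, "dy": 0.008, "dz": 0.028, "wx": 0, "wy": 0, "wz": 0, "claw": 5},
    {"dx": 0, "dy": 0.015, "dz": 0.057, "wx": 0, "wy": 0, "wz": 0, "claw": 5},
    {"dx": 0, "dy": 0.023, "dz": 0.085, "wx": 0, "wy": 0, "wz": 0, "claw": 5},
    {"dx": 0, "dy": 0.029, "dz": 0.109, "wx": 0, "wy": 0, "wz": 0, "claw": 5},
    {"dx": 0, "dy": 0.033, "dz": 0.128, "wx": 0, "wy": 0, "wz": 0, "claw": 5},
    {"dx": 0, "dy": 0.033, "dz": 0.128, "wx": 0, "wy": 0, "wz": 0, "claw": 5},
  ],
)

```text
clock: 20.2
tool_pos: [0.6153, -0.0815, 0.0831]
eef_rot: [0.739, 0.668, 0.06, 0.065]
contact_force: [0.7, 0.7, -2.3]
opening: 0.073
finger_force: 15.2
```

Call:
step_arm(
  motion=[
    {"dx": 0, "dy": 0.004, "dz": 0.012, "wx": 0, "wy": 0, "wz": 0, "claw": 5},
    {"dx": 0, "dy": 0.004, "dz": 0.012, "wx": 0, "wy": 0, "wz": 0, "claw": 5},
  ],
)

```text
clock: 20.4
tool_pos: [0.6156, -0.0816, 0.0824]
eef_rot: [0.739, 0.668, 0.06, 0.065]
contact_force: [0.8, 0.8, -2.6]
opening: 0.077
finger_force: 15.1
```

Run:
```python
from h import *
look('l16')
```

```text
book tilt 23.07 3986 tcp tilt 22.64 radius 0.2253 F [-0.2  0.8 -1.9] grip 15.135047659277916 0.07681800849530114 20.45
```

Call:
step_arm(
  motion=[
    {"dx": 0, "dy": 0.003, "dz": 0.012, "wx": 0, "wy": 0, "wz": 0, "claw": 5},
    {"dx": 0, "dy": 0.003, "dz": 0.012, "wx": 0, "wy": 0, "wz": 0, "claw": 5},
  ],
)

```text
clock: 20.65
tool_pos: [0.616, -0.0816, 0.0815]
eef_rot: [0.739, 0.668, 0.06, 0.065]
contact_force: [0.0, 0.8, -1.4]
opening: 0.068
finger_force: 15.1
```

Call:
step_arm(
  motion=[
    {"dx": 0, "dy": 0.002, "dz": 0.008, "wx": 0, "wy": 0, "wz": 0, "claw": 5},
    {"dx": 0, "dy": 0.002, "dz": 0.008, "wx": 0, "wy": 0, "wz": 0, "claw": 5},
  ],
)

```text
clock: 20.85
tool_pos: [0.6162, -0.0816, 0.0809]
eef_rot: [0.739, 0.668, 0.06, 0.065]
contact_force: [-1.1, 1.5, -1.0]
opening: 0.075
finger_force: 15.1
```

Run:
```python
from h import *
look('l17')
```

```text
book tilt 22.7 3962 tcp tilt 22.21 radius 0.2253 F [-1.   0.5 -0.1] grip 15.061802789568901 0.07343198422628965 20.9
```

Call:
step_arm(
  motion=[
    {"dx": 0, "dy": 0.002, "dz": 0.008, "wx": 0, "wy": 0, "wz": 0, "claw": 5},
    {"dx": 0, "dy": 0.002, "dz": 0.008, "wx": 0, "wy": 0, "wz": 0, "claw": 5},
  ],
)

```text
clock: 21.1
tool_pos: [0.6165, -0.0816, 0.0803]
eef_rot: [0.739, 0.668, 0.06, 0.065]
contact_force: [-1.1, 0.9, -0.5]
opening: 0.076
finger_force: 15.1
```

Run:
```python
from h import *
look('l18')
```

```text
book tilt 22.54 3951 tcp tilt 22.04 radius 0.2253 F [-1.9  0.7 -0.9] grip 15.068311840295792 0.07800536365950271 21.15
```

Call:
step_arm(
  motion=[
    {"dx": 0, "dy": 0.004, "dz": 0.01, "wx": 0, "wy": 0, "wz": 0, "claw": 5},
    {"dx": 0, "dy": 0.004, "dz": 0.01, "wx": 0, "wy": 0, "wz": 0, "claw": 5},
  ],
)

```text
clock: 21.35
tool_pos: [0.6168, -0.0817, 0.0795]
eef_rot: [0.739, 0.668, 0.06, 0.065]
contact_force: [-1.4, 0.7, 1.4]
opening: 0.073
finger_force: 15.1
```

Run:
```python
from h import *
look('l19')
```

```text
book tilt 22.3 3926 tcp tilt 21.83 radius 0.2253 F [-2.5  1.   1. ] grip 15.062622427940369 0.0738197591108957 21.4
```

Call:
step_arm(
  motion=[
    {"dx": 0, "dy": 0.006, "dz": 0.008, "wx": 0, "wy": 0, "wz": 0, "claw": 5},
    {"dx": 0, "dy": 0.006, "dz": 0.008, "wx": 0, "wy": 0, "wz": 0, "claw": 5},
  ],
)

```text
clock: 21.6
tool_pos: [0.617, -0.0817, 0.0789]
eef_rot: [0.739, 0.668, 0.06, 0.065]
contact_force: [-4.1, 1.9, 1.0]
opening: 0.072
finger_force: 15.0
```

Run:
```python
from h import *
look('l20')
```

```text
book tilt 22.09 3895 tcp tilt 21.64 radius 0.2253 F [-3.5  1.5  1.6] grip 15.028663650155067 0.07625315445100309 21.65
```

Call:
step_arm(
  motion=[
    {"dx": 0, "dy": -0.004, "dz": 0.006, "wx": 0, "wy": 0, "wz": 0, "claw": 5},
    {"dx": 0, "dy": -0.006, "dz": 0.01, "wx": 0, "wy": 0, "wz": 0, "claw": 5},
    {"dx": 0, "dy": -0.006, "dz": 0.01, "wx": 0, "wy": 0, "wz": 0, "claw": 5},
  ],
)

```text
clock: 21.95
tool_pos: [0.6173, -0.0817, 0.0782]
eef_rot: [0.739, 0.668, 0.06, 0.065]
contact_force: [-2.1, 1.3, 2.3]
opening: 0.078
finger_force: 15.0
```

Run:
```python
from h import *
for i in range(3): look(f'l21{i}')
```

```text
book tilt 22.0 3876 tcp tilt 21.48 radius 0.2254 F [-3.9  0.8  3.2] grip 15.022155940532684 0.07361368463124228 22.0
book tilt 21.93 3880 tcp tilt 21.48 radius 0.2254 F [-3.1  1.3  3. ] grip 15.018752664327621 0.0725506874086483 22.05
book tilt 21.94 3899 tcp tilt 21.48 radius 0.2254 F [-2.8  0.1  2.2] grip 15.015852972865105 0.07557077261900531 22.1
```

The force changed from about -2.4 N (arm holding the board) to positive, so the pawl is carrying it and I'm pressing slightly. I back up about 2 mm to near-zero load, then let go.

Call:
step_arm(
  motion=[
    {"dx": 0, "dy": -0.006, "dz": -0.015, "wx": 0, "wy": 0, "wz": 0, "claw": 5},
    {"dx": 0, "dy": -0.01, "dz": -0.022, "wx": 0, "wy": 0, "wz": 0, "claw": 5},
    {"dx": 0, "dy": -0.01, "dz": -0.022, "wx": 0, "wy": 0, "wz": 0, "claw": 5},
  ],
)

```text
clock: 22.4
tool_pos: [0.6167, -0.0816, 0.08]
eef_rot: [0.739, 0.668, 0.061, 0.065]
contact_force: [-1.7, 0.5, 0.1]
opening: 0.075
finger_force: 15.1
```

Run:
```python
from h import *
for i in range(3): look(f'l22{i}')
```

```text
book tilt 22.42 3929 tcp tilt 21.93 radius 0.2253 F [-1.6  0.1  2.3] grip 15.109996050596237 0.07515984964750339 22.45
book tilt 22.41 3929 tcp tilt 21.93 radius 0.2253 F [-0.2  0.3  0.7] grip 15.108873099088669 0.06822174991881526 22.5
book tilt 22.36 3913 tcp tilt 21.93 radius 0.2253 F [-0.5 -0.2  1.2] grip 15.110056176781654 0.0696765613600337 22.55
```

Call:
step_arm(
  motion=[
    {"dx": 0, "dy": 0, "dz": 0, "wx": 0, "wy": 0, "wz": 0, "claw": 5},
    {"dx": 0, "dy": 0, "dz": 0, "wx": 0, "wy": 0, "wz": 0, "claw": 5},
    {"dx": 0, "dy": 0, "dz": 0, "wx": 0, "wy": 0, "wz": 0, "claw": 5},
  ],
  force=3,
)

```text
clock: 22.85
tool_pos: [0.6167, -0.0816, 0.0799]
eef_rot: [0.739, 0.668, 0.061, 0.065]
contact_force: [1.2, -0.9, 0.5]
opening: 0.076
finger_force: 3.0
```

Run:
```python
from h import *
for i in range(3): look(f'l23{i}')
```

```text
book tilt 22.41 3922 tcp tilt 21.93 radius 0.2253 F [0.3 0.5 0.8] grip 2.995208571664989 0.07832408273738099 22.9
book tilt 22.42 3938 tcp tilt 21.94 radius 0.2253 F [1.2 0.5 0.2] grip 2.9944228241220117 0.08499662915009071 22.95
book tilt 22.4 3925 tcp tilt 21.94 radius 0.2253 F [ 1.2 -0.4  1.3] grip 2.9936393396928906 0.08230102860742809 23.0
```

Call:
step_arm(
  motion=[
    {"dx": 0, "dy": 0.004, "dz": 0.02, "wx": 0, "wy": 0, "wz": 0, "claw": 5},
    {"dx": 0, "dy": 0.008, "dz": 0.04, "wx": 0, "wy": 0, "wz": 0, "claw": 5},
    {"dx": 0, "dy": 0.008, "dz": 0.04, "wx": 0, "wy": 0, "wz": 0, "claw": 5},
  ],
)

```text
clock: 23.3
tool_pos: [0.6177, -0.0817, 0.0768]
eef_rot: [0.739, 0.668, 0.061, 0.065]
contact_force: [-0.2, -0.1, 4.1]
opening: 0.078
finger_force: 3.0
```

Run:
```python
from h import *
for i in range(3): look(f'l24{i}')
```

```text
book tilt 21.82 3867 tcp tilt 21.12 radius 0.2252 F [0.8 0.4 3.1] grip 3.0000291019678116 0.07510002440160747 23.35
book tilt 21.78 3862 tcp tilt 21.13 radius 0.2251 F [ 1.2 -1.   4.4] grip 3.0000920221209526 0.07571431929133454 23.4
book tilt 21.82 3872 tcp tilt 21.14 radius 0.2252 F [ 1.3 -0.4  3.8] grip 3.0000117793679237 0.08177226018007186 23.45
```

The grip slipped while the board resisted, so the pawl is carrying it. I ease back up and open.

Call:
step_arm(
  motion=[
    {"dx": 0, "dy": -0.004, "dz": -0.02, "wx": 0, "wy": 0, "wz": 0, "claw": 5},
    {"dx": 0, "dy": -0.006, "dz": -0.03, "wx": 0, "wy": 0, "wz": 0, "claw": 5},
    {"dx": 0, "dy": -0.006, "dz": -0.03, "wx": 0, "wy": 0, "wz": 0, "claw": 5},
  ],
)

```text
clock: 23.75
tool_pos: [0.6168, -0.0816, 0.0791]
eef_rot: [0.739, 0.668, 0.061, 0.065]
contact_force: [1.7, -0.1, 1.8]
opening: 0.078
finger_force: 3.0
```

Run:
```python
from h import *
for i in range(2): look(f'l25{i}')
```

```text
book tilt 22.43 3923 tcp tilt 21.72 radius 0.2251 F [ 1.4 -1.2  1.6] grip 3.00026535987854 0.08277151931119704 23.8
book tilt 22.42 3919 tcp tilt 21.72 radius 0.2251 F [ 1.3 -1.   1.6] grip 3.0003995820879936 0.07896426700633201 23.85
```

Call:
step_arm(
  motion=[
    {"dx": 0, "dy": 0, "dz": 0, "wx": 0, "wy": 0, "wz": 0, "claw": 12},
    {"dx": 0, "dy": 0, "dz": 0, "wx": 0, "wy": 0, "wz": 0, "claw": 26},
    {"dx": 0, "dy": 0, "dz": 0, "wx": 0, "wy": 0, "wz": 0, "claw": 26},
    {"dx": 0, "dy": 0, "dz": 0, "wx": 0, "wy": 0, "wz": 0, "claw": 26},
  ],
)

```text
clock: 24.25
tool_pos: [0.6159, -0.0815, 0.0787]
eef_rot: [0.739, 0.668, 0.06, 0.065]
contact_force: [-0.2, -0.2, -0.0]
opening: 0.29
finger_force: 0.0
```

Run:
```python
from h import *
for i in range(2): look(f'l26{i}')
C=np.array([[0.001,-.958,-.288,.073],[1,.001,0,0],[0,-.288,.958,-.17],[0,0,0,1]])
snap('wrist','w9')
z=np.load('pics/w9.npz');fl=210/np.tan(np.radians(z['v'])/2)
for v in (180,220):
    D=z['d'][v,240:330];u=np.arange(240,330);P=np.c_[(u-z['cx'])/fl*D,(v-z['cy'])/fl*D,D,D*0+1]@C.T;P=P[abs(P[:,2]+.05)<.02];print(P[:,:3].mean(0).round(4),P[:,1].min(),P[:,1].max(),P[:,2].min())
```

```text
book tilt 22.55 3933 tcp tilt 21.71 radius 0.2243 F [-0.7  0.2  0. ] grip 0.0 0.29686753024482154 24.3
book tilt 22.58 3963 tcp tilt 21.72 radius 0.2245 F [ 0.1 -0.2  0.3] grip 0.0 0.2946995095071475 24.35
[ 0.0465 -0.0039 -0.0553] -0.013354462394700688 0.005366840533649901 -0.05840517677606902
[ 0.0337  0.0003 -0.0561] -0.004609565978164103 0.005207375829751489 -0.05796716198966803
```

The board holds at 22.6° on the second notch, with the fingers clear and centred on the rail. I retract along the tool axis.

Call:
step_arm(
  motion=[
    {"dx": 0, "dy": 0, "dz": -0.15, "wx": 0, "wy": 0, "wz": 0, "claw": 26},
    {"dx": 0, "dy": 0, "dz": -0.3, "wx": 0, "wy": 0, "wz": 0, "claw": 26},
    {"dx": 0, "dy": 0, "dz": -0.5, "wx": 0, "wy": 0, "wz": 0, "claw": 26},
    {"dx": 0, "dy": 0, "dz": -0.75, "wx": 0, "wy": 0, "wz": 0, "claw": 26},
    {"dx": 0, "dy": 0, "dz": -1, "wx": 0, "wy": 0, "wz": 0, "claw": 26},
    {"dx": 0, "dy": 0, "dz": -1, "wx": 0, "wy": 0, "wz": 0, "claw": 26},
  ],
)

```text
clock: 25.0
tool_pos: [0.6039, -0.0803, 0.1614]
eef_rot: [0.739, 0.668, 0.063, 0.067]
contact_force: [0.2, 0.9, 0.3]
opening: 0.296
finger_force: 0.0
```

Call:
step_arm(
  motion=[
    {"dx": 0, "dy": 0, "dz": -0.5, "wx": 0, "wy": 0, "wz": 0, "claw": 26},
    {"dx": 0, "dy": 0, "dz": -0.5, "wx": 0, "wy": 0, "wz": 0, "claw": 26},
    {"dx": 0, "dy": 0, "dz": -0.5, "wx": 0, "wy": 0, "wz": 0, "claw": 26},
  ],
)

```text
clock: 25.3
tool_pos: [0.5956, -0.0799, 0.1978]
eef_rot: [0.739, 0.668, 0.061, 0.066]
contact_force: [-1.1, -0.5, 0.4]
opening: 0.298
finger_force: 0.0
```

Run:
```python
from h import *
look('l27'); look('l28')
```

```text
book tilt 22.59 3933 tcp tilt 47.03 radius 0.2748 F [-0.5 -0.2 -0.7] grip 0.0 0.2956078396393524 25.35
book tilt 22.59 3966 tcp tilt 46.99 radius 0.2742 F [ 0.8 -0.2  0.2] grip 0.0 0.29739089201060687 25.4
```

```bash
python3 -c "
from plant import workorder
print(workorder.finish_job())"
```

```text
the job is handed in; nothing more can be done
None
```

The job is handed in: the pawl was thrown clear at the top, the board was lowered flat, and it now rests at about 22.6°, which I take to be the second notch, with the arm clear; I pressed an estimated 4 N or so down on the pawl while checking that it held, and I inferred that it had snapped back in from it holding the board, not from seeing it.

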